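Take the washed feeder parts apart and set up the feeding corner

TASK

The washed parts of the pet feeder are nested in a pile on the slatted drying board. Take the pile apart and set up the feeding corner: stand the orange rotor upright, knob up, in the round well at the bottom of the feeder's open hopper, set the steel food bowl level in the round seat of the tray under the feeder's chute, lay the green silicone ring flat in the middle of the cork mat, and set the blue water bowl level on top of the ring, centred on it. The blue bowl is ceramic: set it down gently, and leave the jar, the scoop and the tong where they are.

Things in the scene. Friction and masses are not known exactly. Their poses are not given: they have to be found in the camera images.
- rotor_mid (a point): Orange dosing rotor, loose, 92 mm tall, 60 g, upright in the steel bowl at the start. Point: on its axis 46 mm above its underside; z up along it. From below: vaned wheel of 60 mm diameter, 21 mm high; mast 16 mm thick; from 66 to 92 mm a round knob of 24 mm diameter to grip, which stands wholly above the ring at the start.
- ring_mid (a point): Green hard silicone ring, loose, 70 g: outer diameter 110 mm, hole 80 mm, band 15 mm wide, 10 mm thick. Point: its centre, 5 mm above its underside; z is its axis. At the start it lies on the rim of the steel bowl, which stands out 5 mm beyond it all round.
- food_bowl_mid (a point): Round double-walled steel bowl, loose, open upward, 180 g: 50 mm tall, outer diameter 120 mm, upright wall 10 mm thick, below 12 mm height tapering to a foot of 92 mm diameter; inner floor 6 mm up. Point: on its axis 25 mm above its underside; z is the axis. At the start it stands in the blue bowl, its rim 18 mm above the blue rim.
- water_bowl_mid (a point): Round blue ceramic bowl, loose, open upward, 380 g: 40 mm tall, outer diameter 158 mm, upright wall 9 mm thick, below 12 mm height tapering to a flat foot of 120 mm diameter; inner floor 8 mm up. Point: on its axis 20 mm above its underside; z is the axis. At the start it stands on the slatted board (12 mm high), the other parts in it.
- hopper_well (a point): Centre of the flat well floor (80 mm diameter) at the bottom of the hopper of the white feeder (fixed, 200 x 190 mm), 125 mm above the ledge: the rotor's place. A funnel rises round it at 33 degrees to the hopper walls (184 x 174 mm inside), open rim 225 mm above the ledge. Own x points from the chute to the back, where the open lid stands from 100 mm on, leaning back, top 420 mm above the ledge.
- tray_seat (a point): Centre of the round seat on the grey tray (fixed, 170 x 172 mm) under the chute, on its floor 6 mm above the ledge: the steel bowl's place. A white collar round it is 112 mm in inner diameter and 5 mm high; the tray's edge is 6 mm high. Own x points to the feeder: its front face is at 90 mm, the chute hood at 76 mm (74 to 118 mm above the ledge).
- mat_top (a point): Centre of the top face of the round cork mat, 180 mm diameter and 8 mm thick, fixed on the ledge: the place of the ring with the blue bowl on it. z is up.
- jar_mid (a point): Bystander: closed glass jar with a steel lid, 90 mm diameter, 125 mm tall, loose; point at its centre. Leave it.
- scoop_mid (a point): Bystander: white plastic scoop, about 175 mm long and 60 mm wide, 36 mm tall, loose; point near its middle; handle towards its own -x. Leave it.
- tong_mid (a point): Bystander: stainless tong lying flat, about 190 mm long, 50 mm wide, 20 mm tall, loose; point near its middle, long along its own x. Leave it.
Things that resemble listed ones, but are neither listed nor needed, are in the scene too. What is meant by the part that bears rotor_mid is not yellow, and is the larger of those in its own colour.

How it is judged:
At the end, for the whole second after the job is handed in: Rotor upright (0.1 rad) on the well floor within 12 mm of its centre; steel bowl on the tray floor within 12 mm of the seat centre; ring on the cork mat within 15 mm of its centre; blue bowl on the ring within 15 mm of its centre; ring and bowls level (0.08 rad), all released and at rest (horizontal distance between rotor_mid and hopper_well below 0.012 m and z of rotor_mid in the frame of hopper_well between 0.04 and 0.052 m and angle between rotor_mid's own z axis and vertical below 0.1 rad and horizontal distance between food_bowl_mid and tray_seat below 0.012 m and z of food_bowl_mid in the frame of tray_seat between 0.02 and 0.03 m and angle between each of food_bowl_mid, ring_mid, water_bowl_mid's own z axis and vertical below 0.08 rad and horizontal distance between ring_mid and mat_top below 0.015 m and z of ring_mid in the frame of mat_top between 0.001 and 0.009 m and horizontal distance between water_bowl_mid and ring_mid below 0.015 m and z of water_bowl_mid in the frame of mat_top between 0.026 and 0.034 m and linear speed of each of rotor, ring, food_bowl, water_bowl below 0.02 m/s and angular speed of each of rotor, ring, food_bowl, water_bowl below 0.2 rad/s); the robot touches nothing.
It fails at once if the jar, scoop or tong is moved by more than 20 mm (distance of any of jar_mid, scoop_mid, tong_mid from where it was at the start of the episode above 0.02 m).
It fails at once if the ceramic bowl is dropped or banged down: within 20 mm of its seat on the ring it moves faster than 0.45 m/s (horizontal distance between water_bowl_mid and mat_top below 0.06 m and z of water_bowl_mid in the frame of mat_top below 0.05 m and linear speed of water_bowl above 0.45 m/s).
It also fails if it takes over 147 s, if anything falls off the work surface, if the arm or the gripper's body presses on something with over 40 N, if the wrist force passes 120 N, or if a joint passes its speed limit or range.

ROBOT

A 7-joint arm with a two-finger parallel gripper is mounted at the origin on the work surface. World frame = base frame: x ahead of the robot, y to its left, z up, the work surface at z = 0. Lengths are in m, angles in rad, forces in N, time in s.
With the tool pointing down it reaches from about 0.425 to 0.925 m from the base axis. Payload 6.8 kg.
Tool frame: the origin (TCP) lies midway between the tips of the shut fingers; the grasp point (between the pads) lies 19 mm behind it; z points along the fingers, y is the line along which they close (so a half turn about z gives the same grasp; the last joint's range is limited). The gripper opens to 85 mm and grips with 20 to 120 N. Pads are 22 mm wide; open, the fingers measure 114 mm over their backs; the gripper's body (76 mm by 85 mm) begins 54 mm behind the grasp point. The pads swing forward as they close: fully open they stand 13 mm farther back than shut.
Start: joints at [1.12, 0.477, 0.022, 1.555, -0.011, 1.109, -0.083], TCP at [0.227, -0.636, 0.206] pointing down, gripper open.
Joint ranges: [-2.96, 2.96], [-0.34, 2.1], [-1.41, 1.46], [0.24, 2.44], [-1.37, 4.51], [0.17, 1.92], [-2.96, 2.96]. Speed limits (rad/s): [2.39, 2.39, 3.14, 3.14, 3.14, 3.14, 3.14].

INTERFACE

Orientations are given as a rotation vector (axis times angle).
In Python, from bench import r gives the robot as it stands. The module is installed in compiled form; this text tells all that it offers.
- The arm moves only by the tool apply_moves, never from a script. Its argument "rows" is a list of rows, each a list of 6 numbers: the shift along the tool's x, y, z scaled (see below), then the turn, a rotation vector about the tool's x, y, z scaled (see below). A call has 1 to 5 rows; each row is the pose to reach, as a shift and turn from the pose commanded when the call began, along the tool's axes at that moment; what a row does not reach only later rows make up. The controller multiplies each number of a shift by 0.25 m and each number of a turn by 90 degrees. A row lasts 1/8 s, in which the tool goes at most 62.5 mm and 10.7 degrees, less where a joint would pass 70% of its speed; a pose out of reach is approached as far as the arm can. A call with a number of a shift or a turn outside -1 to 1 is refused whole. A call with a gripper value outside its range is refused whole. "claw" is the opening, from 0 (shut) to 1 (fully open), set as the call begins (left out, the last holds). The fingers move at their own pace and stop on an object; "newtons" is the grip in N (left out, the last holds). Time passes only in rows, so rows that repeat a pose let the fingers close. It gives the time, the measured TCP pose, the force, the opening and the grip force at its end, in the units of the state.
- r.get_obs(): the state, without advancing time (a new reading comes with each control period).
- r.grab_frame(name): name is "side" or "top"; returns a dict with "pixels" (400x640x3 uint8, red, green, blue), "intrinsics" (3x3 intrinsics, pixels), "eye" and "attitude" of the camera in the world. Camera axes: x right, y up, looking along -z (the intrinsics and any distortion apply to the point x, -y, -z); pixel columns grow to the right and rows downward; lengths in m; the calibration is good to about 2 mm. A picture is of the moment at which its call begins. There is no depth.
- r.hand_in(): hands the job in; it is judged then, once.
Trained networks look in a picture, given as the dict that the camera call returned (one of the last four; its "shot" number tells which), for a name from the list of things; names that differ only in an ending like _2 or _b are one class to them, and where a whole thing is asked for, a point or a joint stands for the part that bears it (a point fixed in the world has none). Each returns a list of dicts, best first, with "conf" (0 to 1); they miss things now and then, are a little off and sometimes report something else, mostly with a low value. They report only what shows in the picture. A call takes as long as a camera call. They do not tell look-alikes from the thing itself.
- r.search_frame(picture, thing): "rect" ([left, top, width, height] in pixels, round what is visible of it).
- r.outline_of(picture, thing): "pixels" (400x640 bool, what is visible of it) and "rect" ([left, top, width, height] in pixels, round what is visible of it).
- r.landmark_of(picture, thing): "point" ([column, row] in pixels: a listed point, or the origin of a listed thing).
The state is a dict: "clock": time; "joints": joint angles; "qvel": joint speeds; "tau": joint torques, N m; "tcp_pos": TCP position; "orientation": TCP orientation; "contact_force": force on the tool from outside, world axes, zero at the start; "moment": the same for the moment, N m; "grip_width": finger opening in m; "gripper_force": force on a finger pad.
Only numpy, scipy, OpenCV 4.12 (cv2) and the standard library are available. Lean on these libraries where they do the work, as an engineer would, in place of code of your own. Each camera call takes 0.05 s, during which the arm holds its last target. There are 200 camera calls.

## Working session

There is one attempt and no reset: what is moved stays moved. The work goes in short steps, Python scripts to look and compute and a tool call to move; the robot and the scene stay as the last step left them, time stands still between calls to the robot, and variables do not carry over. Pictures are saved under pics/ and viewed, at most 18 in all, crops included, and the job is handed in when it is done.

Besides the shell and the picture viewer there is one more tool, called after "Emit:" as name(argument=value, ...) on one line, values as JSON. apply_moves: Moves the arm, as the interface text tells. Its arguments: {"type":"object","properties":{"rows":{"type":"array","items":{"type":"array","items":{"type":"number"}}},"claw":{"type":"number"},"newtons":{"type":"number"}},"required":["rows"]}

```bash
mkdir -p pics; cat > h.py <<'E'
import numpy as np, cv2
from scipy.spatial.transform import Rotation as R
from bench import r
def att(f):
    a=np.array(f["attitude"],float)
    return a if a.shape==(3,3) else (R.from_rotvec(a).as_matrix() if a.size==3 else R.from_quat(a).as_matrix())
def ray(f,p):
    K=np.array(f["intrinsics"]);d=np.linalg.inv(K)@[p[0],p[1],1]
    return att(f)@np.array([d[0],-d[1],-d[2]])
def atz(f,p,z):
    e=np.array(f["eye"]);d=ray(f,p);return e+d*(z-e[2])/d[2]
def proj(f,X):
    K=np.array(f["intrinsics"]);c=att(f).T@(np.array(X)-np.array(f["eye"]));q=K@[c[0],-c[1],-c[2]];return q[:2]/q[2]
def tri(f1,p1,f2,p2):
    e1,e2=np.array(f1["eye"]),np.array(f2["eye"]);d1,d2=ray(f1,p1),ray(f2,p2)
    A=np.stack([d1,-d2],1);s=np.linalg.lstsq(A,e2-e1,rcond=None)[0]
    a,b=e1+s[0]*d1,e2+s[1]*d2;return (a+b)/2,np.linalg.norm(a-b)
def save(f,n): cv2.imwrite("pics/"+n,np.array(f["pixels"])[:,:,::-1])
E
python3 - <<'E'
from h import *
np.set_printoptions(precision=3,suppress=True)
o=r.get_obs();print(o)
F={n:r.grab_frame(n) for n in("top","side")}
for n,f in F.items():
    save(f,n+"0.png");print(n,f["eye"],f["attitude"],f["intrinsics"],[k for k in f])
for t in "rotor_mid ring_mid food_bowl_mid water_bowl_mid hopper_well tray_seat mat_top jar_mid scoop_mid tong_mid".split():
    P={n:r.landmark_of(f,t) for n,f in F.items()}
    print(t,{n:[(np.round(d["point"],1).tolist(),round(d["conf"],2)) for d in P[n][:3]] for n in P})
    if P["top"] and P["side"]: print("   ",*tri(F["top"],P["top"][0]["point"],F["side"],P["side"][0]["point"]))
E
```

```text
{'clock': 0.0, 'joints': array([ 1.12 ,  0.478,  0.022,  1.556, -0.011,  1.109, -0.083]), 'qvel': array([ 0.   ,  0.001,  0.001,  0.002, -0.001, -0.   ,  0.002]), 'tau': array([ -0.   , -59.645,   1.608, -28.119,   0.013,   0.009,   0.   ]), 'tcp_pos': array([ 0.227, -0.635,  0.205]), 'orientation': array([-3.094, -0.536,  0.001]), 'contact_force': array([0.451, 0.153, 0.013]), 'moment': array([-0.018,  0.02 , -0.004]), 'gripper_force': 0.0, 'grip_width': 0.08534963794449166}
top [ 0.409 -0.016  1.419] [ 0.063 -0.078 -1.583] [[437.691   0.    328.291]
 [  0.    437.691 191.927]
 [  0.      0.      1.   ]] ['pixels', 'intrinsics', 'eye', 'attitude', 'shot']
side [0.156 0.893 0.958] [ 0.243 -1.168 -2.533] [[510.673   0.    322.037]
 [  0.    510.673 205.471]
 [  0.      0.      1.   ]] ['pixels', 'intrinsics', 'eye', 'attitude', 'shot']
rotor_mid {'top': [([332.4, 251.6], 0.73), ([295.1, 194.6], 0.69), ([290.1, 244.9], 0.66)], 'side': [([390.9, 239.1], 0.97), ([314.5, 241.1], 0.73), ([370.5, 275.4], 0.6)]}
    [ 0.35  -0.039  0.048] 0.008928757332597773
ring_mid {'top': [([297.1, 194.3
[... 370 characters left out ...]
514199903837
tray_seat {'top': [([391.2, 198.8], 0.73), ([298.7, 191.9], 0.27)], 'side': [([352.0, 191.7], 0.64), ([384.5, 127.2], 0.42)]}
    [ 0.518 -0.231  0.01 ] 0.01555225804921366
mat_top {'top': [([216.8, 211.6], 0.59)], 'side': [([282.5, 349.3], 0.82), ([235.9, 236.0], 0.52)]}
    [0.482 0.332 0.005] 0.01099049809508659
jar_mid {'top': [([281.3, 135.3], 0.71)], 'side': [([234.3, 237.6], 0.57)]}
    [0.714 0.117 0.066] 0.00869390787049054
scoop_mid {'top': [([353.4, 136.3], 0.82)], 'side': [([270.9, 196.8], 0.85)]}
    [ 0.723 -0.111  0.021] 0.018192379337835185
tong_mid {'top': [([221.4, 135.7], 0.48)], 'side': [([186.7, 313.5], 0.66)]}
    [ 0.733  0.322 -0.002] 0.013225584791605925
```

View pics/top0.png

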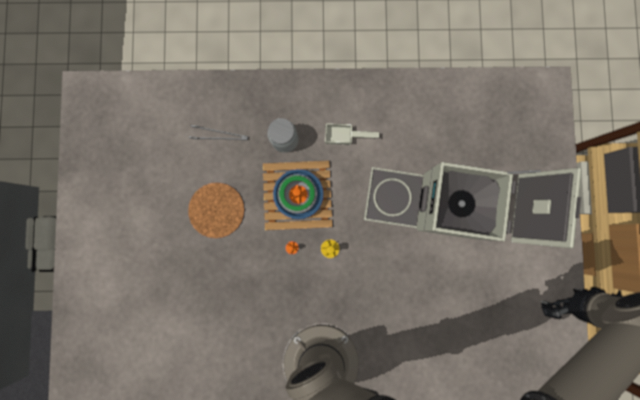

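View pics/side0.png

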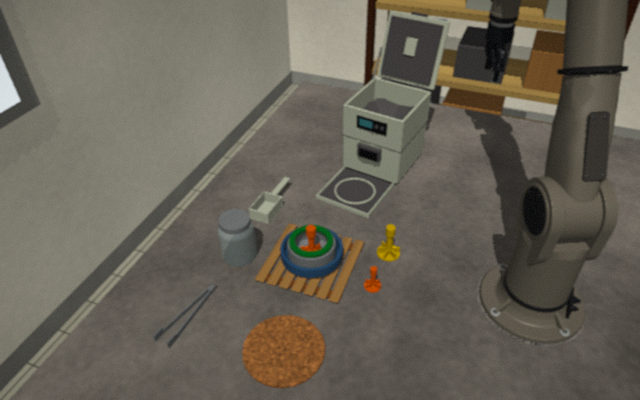

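The top view shows the pile at about (298,194), with the orange knob in the green ring, and a small orange and a yellow look-alike rotor below it. The mat is at (216,210), the seat at (392,197) and the well at (461,203). The side view agrees. Next I refine the centres with the colour masks.

```bash
cat >> h.py <<'E'
def blob(f,hsvlo,hsvhi,box,minr=0):
    """min-enclosing-ellipse centre of colour mask inside box (l,t,r,b)"""
    h=cv2.cvtColor(np.array(f["pixels"]),cv2.COLOR_RGB2HSV);m=cv2.inRange(h,hsvlo,hsvhi)
    k=np.zeros_like(m);l,t,rr,b=box;k[t:b,l:rr]=m[t:b,l:rr]
    ys,xs=np.nonzero(k)
    if len(xs)<8: return None
    hull=cv2.convexHull(np.stack([xs,ys],1).astype(np.int32))
    # keep biggest component
    n,lab,st,_=cv2.connectedComponentsWithStats(k);i=1+np.argmax(st[1:,4]);ys,xs=np.nonzero(lab==i)
    hull=cv2.convexHull(np.stack([xs,ys],1).astype(np.int32))
    mo=cv2.moments(hull);return np.array([mo["m10"]/mo["m00"],mo["m01"]/mo["m00"]]),(xs.min(),ys.min(),xs.max(),ys.max()),len(xs)
E
python3 - <<'E'
from h import *
np.set_printoptions(precision=3,suppress=True)
F={n:r.grab_frame(n) for n in("top","side")}
f=F["top"];s=F["side"]
def show(n,f,res,z):
    if res is None: print(n,None);return
    c,bb,N=res;print(n,c,bb,N,"->",atz(f,c,z)," w/h m",atz(f,(bb[2]+.5,c[1]),z)[:2]-atz(f,(bb[0]-.5,c[1]),z)[:2],atz(f,(c[0],bb[3]+.5),z)[:2]-atz(f,(c[0],bb[1]-.5),z)[:2])
show("mat t",f,blob(f,(5,70,60),(20,255,255),(180,175,250,245)),.008)
show("mat s",s,blob(s,(5,70,60),(20,255,255),(230,305,340,395)),.008)
show("ring t",f,blob(f,(45,90,40),(85,255,255),(265,160,335,230)),.080)
show("ring s",s,blob(s,(45,90,40),(85,255,255),(270,215,350,280)),.080)
show("blue t",f,blob(f,(100,90,20),(125,255,255),(265,160,335,230)),.052)
show("blue s",s,blob(s,(100,90,20),(125,255,255),(270,220,350,285)),.045)
show("orange t",f,blob(f,(0,150,80),(14,255,255),(285,180,312,208)),.1)
a=[proj(s,(x:=0,0,0))]
for n,t in((f,"top"),(s,"side")):
    for th,z in(("hopper_well",.125),("tray_seat",.006),("mat_top",.008)):
        L=r.landmark_of(n,th); print(t,th,atz(n,L[0]["point"],z) if L else None)
# collar: bright pixels in top
g=cv2.cvtColor(np.array(f["pixels"]),cv2.COLOR_RGB2GRAY)[170:225,366:420]
m=(g>150).astype(np.uint8);cv2.imwrite("/tmp/m.png",m*255)
H=g[:,:]
big=cv2.resize(np.array(f["pixels"])[155:250,255:525,::-1],None,fx=2.9,fy=2.9,interpolation=cv2.INTER_CUBIC)
cv2.imwrite("pics/crop1.png",big)
circ=cv2.HoughCircles(cv2.resize(g,None,fx=4,fy=4,interpolation=cv2.INTER_CUBIC),cv2.HOUGH_GRADIENT,1,40,param1=80,param2=20,minRadius=55,maxRadius=95)
if circ is not None:
    for c in circ[0][:3]: p=(c[:2]+.5)/4-.5+[366,170];print("collar",p,c[2]/4,atz(f,p,.011))
E
```

```text
mat t [215.806 209.944] (np.int64(188), np.int64(182), np.int64(244), np.int64(238)) 2520 -> [0.482 0.332 0.008]  w/h m [-0.002 -0.183] [-0.183 -0.002]
mat s [283.237 351.042] (np.int64(241), np.int64(314), np.int64(325), np.int64(388)) 4900 -> [0.483 0.339 0.008]  w/h m [-0.171 -0.067] [-0.08  0.17]
ring t [296.599 192.674] (np.int64(279), np.int64(176), np.int64(314), np.int64(210)) 440 -> [0.528 0.068 0.08 ]  w/h m [-0.001 -0.11 ] [-0.108  0.001]
ring s [310.53  240.656] (np.int64(288), np.int64(225), np.int64(332), np.int64(257)) 584 -> [0.529 0.072 0.08 ]  w/h m [-0.103 -0.04 ] [-0.045  0.107]
blue t [298.092 193.94 ] (np.int64(274), np.int64(171), np.int64(322), np.int64(218)) 506 -> [0.526 0.065 0.052]  w/h m [-0.002 -0.153] [-0.151  0.001]
blue s [311.653 253.116] (np.int64(281), np.int64(231), np.int64(342), np.int64(277)) 796 -> [0.524 0.079 0.045]  w/h m [-0.144 -0.056] [-0.063  0.15 ]
orange t [297.759 194.056] (np.int64(289), np.int64(185), np.int64(306), np.int64(203)) 251 -> [0.522 0.063 0.1  ]  w/h m [-0.001 -0.054] [-0.058  0.   ]
top hopper_well [ 0.488 -0.416  0.125]
top tray_seat [ 0.513 -0.232  0.006]
top mat_top [0.472 0.329 0.008]
side hopper_well [ 0.489 -0.436  0.125]
side tray_seat [ 0.523 -0.224  0.006]
side mat_top [0.489 0.335 0.008]
collar [391.5  196.75] 16.625 [ 0.517 -0.234  0.011]
```

View pics/crop1.png

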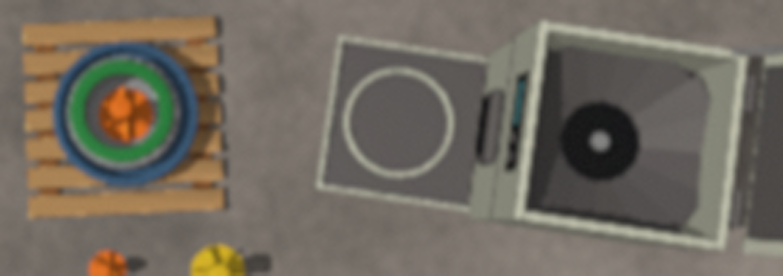

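The crop shows the well's dark disc at about (462,203) and the collar at (392,197). The knob sits slightly up-left of the pile's centre. Next I fit the well and the knob.

```bash
python3 - <<'E'
from h import *
np.set_printoptions(precision=3,suppress=True)
f=r.grab_frame("top");s=r.grab_frame("side")
w=blob(f,(0,0,0),(180,255,48),(445,187,480,220));print("well",w,atz(f,w[0],.125))
ot=r.outline_of(f,"rotor_mid");os_=r.outline_of(s,"rotor_mid")
print([(d["rect"],round(d["conf"],2)) for d in ot],[(d["rect"],round(d["conf"],2)) for d in os_])
# side: knob top part of orange
h=cv2.cvtColor(np.array(s["pixels"]),cv2.COLOR_RGB2HSV);m=cv2.inRange(h,(0,150,80),(14,255,255))
for y in range(220,256): 
    x=np.nonzero(m[y,295:330])[0]
    if len(x): print(y,295+x.min(),295+x.max(),end="; ")
for z in(.026,.092,.105,.118): print(z,proj(s,(.528,.068,z)),proj(f,(.528,.068,z)))
print("tray/well dir", atz(f,w[0],.125)-atz(f,(391.5,196.75),.011))
a=cv2.resize(np.array(f["pixels"])[170:215,272:322,::-1],None,fx=8,fy=8,interpolation=cv2.INTER_CUBIC)
b=cv2.resize(np.array(s["pixels"])[215:285,272:350,::-1],None,fx=5,fy=5,interpolation=cv2.INTER_CUBIC)
c=np.zeros((360,800,3),np.uint8);c[:360,:400]=a[:360];c[:350,400:790]=b;cv2.imwrite("pics/crop2.png",c)
E
```

```text
well (array([460.929, 203.26 ]), (np.int64(447), np.int64(190), np.int64(474), np.int64(216)), 513) [ 0.486 -0.422  0.125]
[([320.5, 239.4, 19.4, 18.4], 0.78), ([286.8, 183.5, 19.9, 22.8], 0.75)] [([378.6, 222.9, 21.9, 37.4], 0.76), ([364.5, 264.6, 15.5, 29.2], 0.71), ([300.6, 225.7, 21.6, 24.2], 0.64)]
225 308 312; 226 308 313; 227 307 314; 228 307 314; 229 307 314; 230 307 314; 231 307 315; 232 306 315; 233 306 315; 234 306 315; 235 307 315; 236 307 314; 237 308 314; 238 308 313; 239 308 313; 240 308 313; 241 309 314; 242 309 314; 243 309 319; 244 309 319; 245 308 319; 246 301 319; 247 301 320; 248 301 318; 249 304 316; 250 308 311; 0.026 [312.221 255.11 ] [297.625 194.112]
0.092 [311.533 236.255] [296.304 192.274]
0.105 [311.392 232.389] [296.028 191.89 ]
0.118 [311.249 228.469] [295.747 191.499]
tray/well dir [-0.031 -0.188  0.114]
```

View pics/crop2.png

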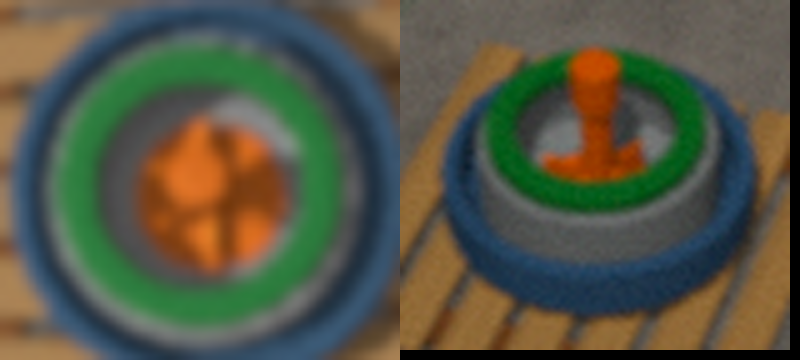

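Emit:
apply_moves(rows=[[0.646, -0.617, -0.48, 0, 0, 0.219], [0.646, -0.617, -0.48, 0, 0, 0.219], [0.646, -0.617, -0.48, 0, 0, 0.219], [0.646, -0.617, -0.48, 0, 0, 0.219], [0.646, -0.617, -0.48, 0, 0, 0.219]], claw=0.6)

```text
clock: 2.33
tcp_pos: [0.3311, -0.4332, 0.3287]
orientation: [3.139, 0.01, 0.008]
contact_force: [-0.6, -0.9, 0.3]
grip_width: 0.0515
gripper_force: 0.0
```

Emit:
apply_moves(rows=[[0.4, -1, 0, 0, 0, 0], [0.4, -1, 0, 0, 0, 0], [0.4, -1, 0, 0, 0, 0], [0.4, -1, 0, 0, 0, 0], [0.4, -1, 0, 0, 0, 0]])

```text
clock: 2.95
tcp_pos: [0.4285, -0.1831, 0.3254]
orientation: [-3.141, -0.006, -0.0]
contact_force: [-0.1, -0.5, 0.1]
grip_width: 0.0512
gripper_force: 0.0
```

Emit:
apply_moves(rows=[[0.384, -1, 0.6, 0, 0, 0], [0.384, -1, 0.6, 0, 0, 0], [0.384, -1, 0.6, 0, 0, 0], [0.384, -1, 0.6, 0, 0, 0], [0.384, -1, 0.6, 0, 0, 0]])

```text
clock: 3.58
tcp_pos: [0.5244, 0.0641, 0.1741]
orientation: [3.141, -0.004, -0.001]
contact_force: [1.1, -0.9, -0.7]
grip_width: 0.0508
gripper_force: 0.0
```

```bash
python3 - <<'E'
from h import *
o=r.get_obs();print(o["clock"],o["tcp_pos"],o["orientation"],o["joints"])
f=r.grab_frame("top");s=r.grab_frame("side");p=o["tcp_pos"];print(proj(f,p),proj(s,p))
a=cv2.resize(np.array(s["pixels"])[120:300,200:440,::-1],None,fx=3,fy=3,interpolation=cv2.INTER_CUBIC)
cv2.imwrite("pics/crop3.png",a)
E
```

```text
3.575 [0.52437451 0.06409859 0.17407053] [ 3.14143093e+00 -3.93360738e-03 -5.83437600e-04] [ 0.12123276  0.304936   -0.43238309  1.91445182  0.15480362  0.95486384
 -1.95671919]
[295.84356659 190.96531436] [312.67837813 210.27828007]
```

View pics/crop3.png

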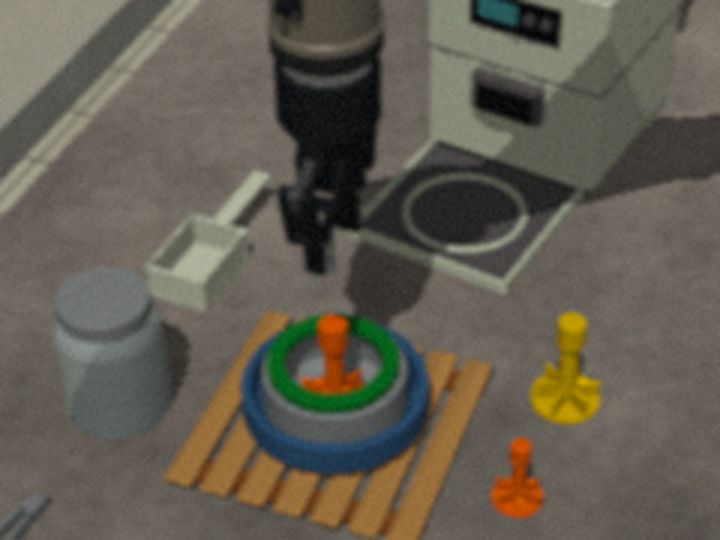

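The gripper is centred over the knob, between it and the camera. Now I descend onto the knob and grip it.

Emit:
apply_moves(rows=[[0.01, -0.008, 0.15, 0, 0, 0], [0.01, -0.008, 0.25, 0, 0, 0], [0.01, -0.008, 0.32, 0, 0, 0], [0.01, -0.008, 0.35, 0, 0, 0], [0.01, -0.008, 0.35, 0, 0, 0]])

```text
clock: 4.3
tcp_pos: [0.5264, 0.0652, 0.0882]
orientation: [3.141, -0.003, -0.0]
contact_force: [0.4, -0.2, 0.8]
grip_width: 0.0511
gripper_force: 0.0
```

Emit:
apply_moves(rows=[[0, 0, 0, 0, 0, 0], [0, 0, 0, 0, 0, 0], [0, 0, 0, 0, 0, 0], [0, 0, 0, 0, 0, 0], [0, 0, 0, 0, 0, 0]], claw=0, newtons=40)

```text
clock: 4.92
tcp_pos: [0.5272, 0.0662, 0.0891]
orientation: [-3.141, 0.001, -0.003]
contact_force: [-1.0, 0.6, 5.8]
grip_width: 0.0204
gripper_force: 39.2
```

Emit:
apply_moves(rows=[[0, 0, -0.08, 0, 0, 0], [0, 0, -0.2, 0, 0, 0], [0, 0, -0.4, 0, 0, 0], [0, 0, -0.6, 0, 0, 0], [0, 0, -0.8, 0, 0, 0]])

```text
clock: 5.55
tcp_pos: [0.5257, 0.0653, 0.2895]
orientation: [3.141, -0.002, -0.001]
contact_force: [1.4, 0.1, -1.0]
grip_width: 0.0207
gripper_force: 39.2
```

```bash
python3 - <<'E'
from h import *
np.set_printoptions(precision=3,suppress=True)
o=r.get_obs();print(o["clock"],o["tcp_pos"],o["orientation"],o["contact_force"],o["grip_width"])
f=r.grab_frame("top");s=r.grab_frame("side");p=o["tcp_pos"];print(proj(f,p),proj(s,p))
a=cv2.resize(np.array(s["pixels"])[120:300,200:440,::-1],None,fx=3,fy=3,interpolation=cv2.INTER_CUBIC)
cv2.imwrite("pics/crop4.png",a)
E
```

```text
5.55 [0.526 0.065 0.29 ] [ 3.141 -0.002 -0.001] [ 1.368  0.081 -1.012] 0.02065177753085607
[292.47  186.365] [310.593 170.788]
```

View pics/crop4.png

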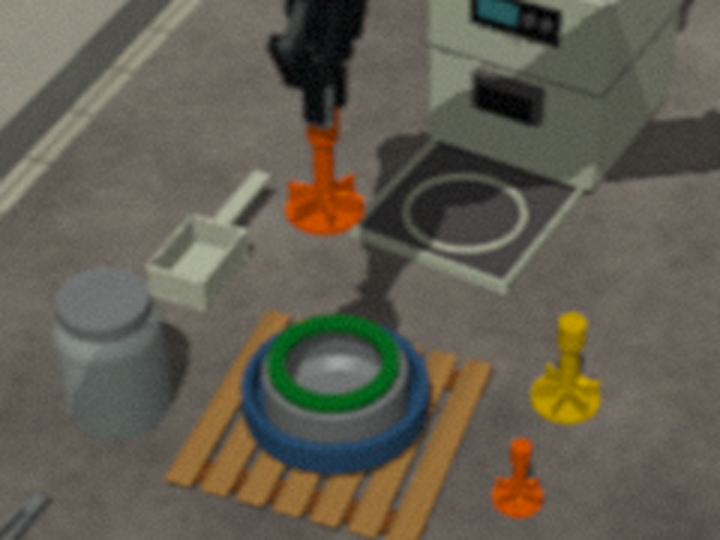

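The rotor hangs upright in the gripper and the ring is undisturbed. Next I carry it over the well.

Emit:
apply_moves(rows=[[-0.01, 0.2, -0.1, 0, 0, 0], [-0.03, 0.4, -0.2, 0, 0, 0], [-0.05, 0.6, -0.2, 0, 0, 0], [-0.07, 0.8, -0.2, 0, 0, 0], [-0.08, 0.98, -0.2, 0, 0, 0]])

```text
clock: 6.28
tcp_pos: [0.5049, -0.1814, 0.3373]
orientation: [3.141, -0.003, -0.002]
contact_force: [0.3, 0.4, -0.3]
grip_width: 0.0203
gripper_force: 39.2
```

Emit:
apply_moves(rows=[[-0.02, 0.2, 0, 0, 0, 0], [-0.04, 0.4, 0, 0, 0, 0], [-0.06, 0.6, 0, 0, 0, 0], [-0.07, 0.8, 0, 0, 0, 0], [-0.08, 0.96, 0, 0, 0, 0]])

```text
clock: 6.9
tcp_pos: [0.4845, -0.4214, 0.3368]
orientation: [-3.141, 0.004, 0.003]
contact_force: [0.8, 0.4, -0.2]
grip_width: 0.0204
gripper_force: 39.2
```

Emit:
apply_moves(rows=[[0, 0, 0, 0, 0, 0], [0, 0, 0, 0, 0, 0]])

```text
clock: 7.15
tcp_pos: [0.4857, -0.4184, 0.3372]
orientation: [-3.14, 0.001, 0.001]
contact_force: [1.4, -0.0, -0.5]
grip_width: 0.0206
gripper_force: 39.3
```

Emit:
apply_moves(rows=[[0, 0.014, 0.1, 0, 0, 0], [0, 0.014, 0.22, 0, 0, 0], [0, 0.014, 0.34, 0, 0, 0], [0, 0.014, 0.42, 0, 0, 0], [0, 0.014, 0.48, 0, 0, 0]])

```text
clock: 7.78
tcp_pos: [0.4861, -0.421, 0.2172]
orientation: [-3.141, -0.002, 0.001]
contact_force: [0.4, 0.6, -0.1]
grip_width: 0.0206
gripper_force: 39.3
```

```bash
python3 - <<'E'
from h import *
np.set_printoptions(precision=3,suppress=True)
o=r.get_obs();print(o["clock"],o["tcp_pos"],o["contact_force"])
f=r.grab_frame("top");s=r.grab_frame("side")
a=cv2.resize(np.array(f["pixels"])[150:250,400:560,::-1],None,fx=3,fy=3,interpolation=cv2.INTER_CUBIC)
b=cv2.resize(np.array(s["pixels"])[20:200,320:460,::-1],None,fx=2,fy=2,interpolation=cv2.INTER_CUBIC)
c=np.zeros((370,780,3),np.uint8);c[:300,:480]=a;c[:360,490:770]=b;cv2.imwrite("pics/crop5.png",c)
E
```

```text
7.775 [ 0.486 -0.421  0.217] [ 0.399  0.568 -0.069]
```

View pics/crop5.png

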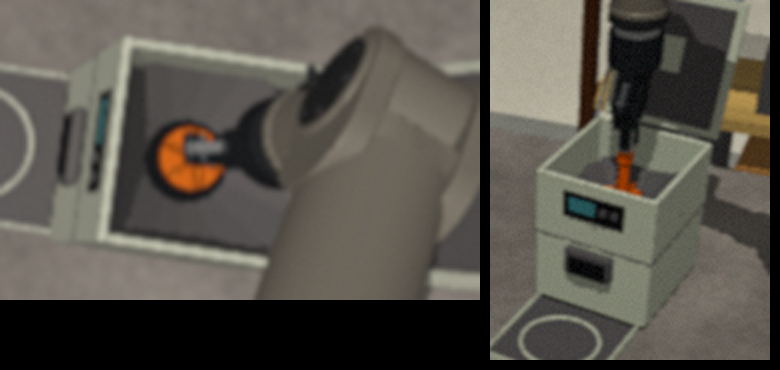

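The wheel is concentric with the dark well disc to within about 3 mm. Lowering and releasing.

Emit:
apply_moves(rows=[[0, 0, 0.03, 0, 0, 0], [0, 0, 0.06, 0, 0, 0], [0, 0, 0.08, 0, 0, 0], [0, 0, 0.095, 0, 0, 0], [0, 0, 0.105, 0, 0, 0]])

```text
clock: 8.5
tcp_pos: [0.4857, -0.4229, 0.1917]
orientation: [-3.142, 0.002, -0.0]
contact_force: [-0.3, 0.3, -0.6]
grip_width: 0.0206
gripper_force: 39.3
```

Emit:
apply_moves(rows=[[0, 0, 0.005, 0, 0, 0], [0, 0, 0.01, 0, 0, 0]])

```text
clock: 8.75
tcp_pos: [0.4858, -0.4229, 0.1894]
orientation: [3.141, -0.002, 0.0]
contact_force: [-0.4, -0.3, -0.1]
grip_width: 0.0206
gripper_force: 39.3
```

Emit:
apply_moves(rows=[[0, 0, 0.005, 0, 0, 0], [0, 0, 0.01, 0, 0, 0], [0, 0, 0.01, 0, 0, 0]])

```text
clock: 9.12
tcp_pos: [0.4864, -0.4229, 0.1883]
orientation: [3.141, -0.002, 0.003]
contact_force: [-1.2, 2.0, 6.7]
grip_width: 0.0206
gripper_force: 40.2
```

Emit:
apply_moves(rows=[[0, 0, 0, 0, 0, 0], [0, 0, 0, 0, 0, 0], [0, 0, 0, 0, 0, 0], [0, 0, 0, 0, 0, 0]], claw=0.6)

```text
clock: 9.62
tcp_pos: [0.4856, -0.4229, 0.1867]
orientation: [-3.141, 0.002, 0.0]
contact_force: [0.6, -0.3, -0.4]
grip_width: 0.0511
gripper_force: 0.0
```

Emit:
apply_moves(rows=[[0, 0, -0.1, 0, 0, 0], [0, 0, -0.2, 0, 0, 0], [0, 0, -0.35, 0, 0, 0], [0, 0, -0.5, 0, 0, 0], [0, 0, -0.6, 0, 0, 0]])

```text
clock: 10.25
tcp_pos: [0.486, -0.4232, 0.339]
orientation: [3.14, -0.002, 0.003]
contact_force: [-0.2, 0.6, 0.1]
grip_width: 0.0513
gripper_force: 0.0
```

Emit:
apply_moves(rows=[[0.1, -0.25, 0, 0, 0, 0], [0.1, -0.5, 0, 0, 0, 0], [0.1, -0.75, 0, 0, 0, 0], [0.1, -1, 0, 0, 0, 0], [0.1, -1, 0, 0, 0, 0]])

```text
clock: 10.88
tcp_pos: [0.5116, -0.167, 0.3375]
orientation: [-3.14, -0.012, -0.002]
contact_force: [0.3, -0.8, 0.8]
grip_width: 0.0511
gripper_force: 0.0
```

```bash
python3 - <<'E'
from h import *
np.set_printoptions(precision=3,suppress=True)
f=r.grab_frame("top");s=r.grab_frame("side");o=r.get_obs();print(o["tcp_pos"])
w=blob(f,(0,150,70),(16,255,255),(435,175,490,235));print(w,atz(f,w[0],.14))
for z in (.125,.146,.171,.191,.217):print(proj(f,(.486,-.422,z)),proj(s,(.486,-.422,z)))
b=blob(s,(0,150,70),(16,255,255),(350,80,420,150));print(b)
a=cv2.resize(np.array(s["pixels"])[60:160,330:450,::-1],None,fx=3,fy=3)
c=cv2.resize(np.array(f["pixels"])[160:250,420:510,::-1],None,fx=3.3333,fy=3.3333);cv2.imwrite("pics/crop6.png",np.hstack([a,c]))
L=blob(f,(45,90,40),(85,255,255),(265,160,335,230));print("ring",L,atz(f,L[0],.08))
E
```

```text
[ 0.511 -0.172  0.337]
(array([461.519, 202.866]), (np.int64(450), np.int64(193), np.int64(475), np.int64(214)), 406) [ 0.486 -0.419  0.14 ]
[460.86  203.265] [386.043 128.215]
[463.093 202.805] [386.514 122.255]
[465.848 202.239] [387.087 115.022]
[468.133 201.769] [387.553 109.125]
[471.215 201.135] [388.172 101.306]
(array([386.414, 106.285]), (np.int64(383), np.int64(99), np.int64(390), np.int64(114)), 104)
ring (array([296.599, 192.674]), (np.int64(279), np.int64(176), np.int64(314), np.int64(210)), 440) [0.528 0.068 0.08 ]
```

View pics/crop6.png

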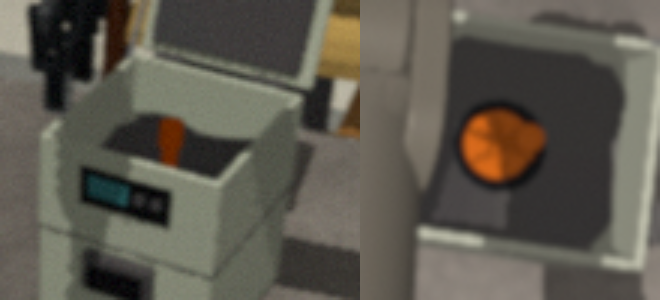

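The rotor stands upright and centred in the well. Next is the ring, gripped on its -y side.

Emit:
apply_moves(rows=[[0.066, -0.25, 0.1, 0, 0, 0], [0.066, -0.5, 0.3, 0, 0, 0], [0.066, -0.76, 0.5, 0, 0, 0], [0.066, -0.76, 0.7, 0, 0, 0], [0.066, -0.76, 0.85, 0, 0, 0]], claw=0.45)

```text
clock: 11.6
tcp_pos: [0.5286, 0.017, 0.1229]
orientation: [-3.141, 0.003, -0.002]
contact_force: [0.6, -1.1, -0.5]
grip_width: 0.0384
gripper_force: 0.0
```

Emit:
apply_moves(rows=[[0, 0, 0.02, 0, 0, 0], [0, 0, 0.02, 0, 0, 0], [0, 0, 0.02, 0, 0, 0]])

```text
clock: 11.98
tcp_pos: [0.5298, 0.016, 0.1217]
orientation: [3.141, -0.005, 0.007]
contact_force: [0.4, -0.4, 0.4]
grip_width: 0.0386
gripper_force: 0.0
```

Emit:
apply_moves(rows=[[-0.006, -0.018, 0.06, 0, 0, 0], [-0.006, -0.018, 0.12, 0, 0, 0], [-0.006, -0.018, 0.16, 0, 0, 0], [-0.006, -0.018, 0.185, 0, 0, 0], [-0.006, -0.018, 0.197, 0, 0, 0]])

```text
clock: 12.6
tcp_pos: [0.5261, 0.0216, 0.0696]
orientation: [3.142, -0.002, -0.001]
contact_force: [-0.2, -0.1, 0.1]
grip_width: 0.0385
gripper_force: 0.0
```

Emit:
apply_moves(rows=[[0, 0, 0, 0, 0, 0], [0, 0, 0, 0, 0, 0], [0, 0, 0, 0, 0, 0], [0, 0, 0, 0, 0, 0]], claw=0, newtons=50)

```text
clock: 13.1
tcp_pos: [0.5264, 0.0216, 0.0703]
orientation: [-3.142, 0.002, -0.001]
contact_force: [0.6, 0.6, -0.3]
grip_width: -0.0
gripper_force: 0.0
```

```bash
python3 - <<'E'
from h import *
f=r.grab_frame("top");s=r.grab_frame("side");o=r.get_obs();print(o["tcp_pos"],proj(s,o["tcp_pos"]))
a=cv2.resize(np.array(s["pixels"])[190:290,260:380,::-1],None,fx=4,fy=4,interpolation=cv2.INTER_CUBIC)
c=cv2.resize(np.array(f["pixels"])[150:240,260:340,::-1],None,fx=4,fy=4,interpolation=cv2.INTER_CUBIC)
d=np.zeros((400,800,3),np.uint8);d[:,:480]=a;d[:360,480:]=c;cv2.imwrite("pics/crop7.png",d)
L=blob(s,(45,90,40),(85,255,255),(270,215,350,280));print("ring s",L,atz(s,L[0],.08))
E
```

```text
[0.52628609 0.02154332 0.07021751] [319.47690713 230.79162093]
ring s (array([310.53495575, 240.62758112]), (np.int64(288), np.int64(225), np.int64(332), np.int64(257)), 669) [0.52942699 0.07175335 0.08      ]
```

View pics/crop7.png

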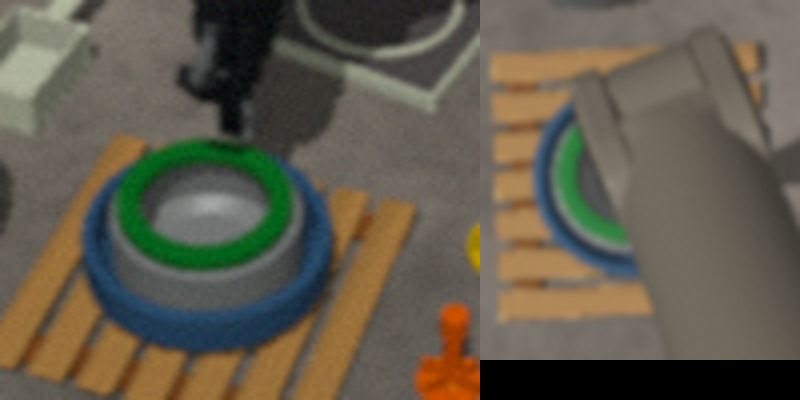

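The shut fingertips sit just above the ring, with their shadow on it at crop (235,150), so the real tips are higher than the reading. I touch down slowly on the ring to find the offset.

Emit:
apply_moves(rows=[[0, 0, 0.004, 0, 0, 0], [0, 0, 0.008, 0, 0, 0], [0, 0, 0.012, 0, 0, 0]])

```text
clock: 13.58
tcp_pos: [0.5262, 0.0216, 0.067]
orientation: [3.142, -0.002, -0.0]
contact_force: [0.3, -0.5, 0.1]
grip_width: 0.0005
gripper_force: 0.0
```

Emit:
apply_moves(rows=[[0, 0, 0.004, 0, 0, 0], [0, 0, 0.008, 0, 0, 0], [0, 0, 0.012, 0, 0, 0]])

```text
clock: 13.95
tcp_pos: [0.5262, 0.0216, 0.064]
orientation: [3.142, -0.002, 0.0]
contact_force: [-0.3, 0.6, 0.3]
grip_width: -0.0003
gripper_force: 0.0
```

Emit:
apply_moves(rows=[[0, 0, 0.004, 0, 0, 0], [0, 0, 0.008, 0, 0, 0], [0, 0, 0.012, 0, 0, 0]])

```text
clock: 14.32
tcp_pos: [0.5262, 0.0216, 0.061]
orientation: [3.142, -0.002, 0.0]
contact_force: [-0.4, 0.2, -0.1]
grip_width: 0.0005
gripper_force: 0.0
```

```bash
python3 - <<'E'
from h import *
s=r.grab_frame("side");o=r.get_obs();print(o["tcp_pos"],proj(s,o["tcp_pos"]),proj(s,(.528,.013,.08)),proj(s,(.528,.028,.08)),proj(s,(.528,.0216,.09)))
a=cv2.resize(np.array(s["pixels"])[190:280,270:370,::-1],None,fx=6,fy=6,interpolation=cv2.INTER_CUBIC)
cv2.imwrite("pics/crop8.png",a)
E
```

```text
[0.52614839 0.0215883  0.06093248] [319.57971682 233.47460873] [320.05638177 225.66033329] [317.81702932 229.42653558] [318.70851763 224.89320574]
```

View pics/crop8.png

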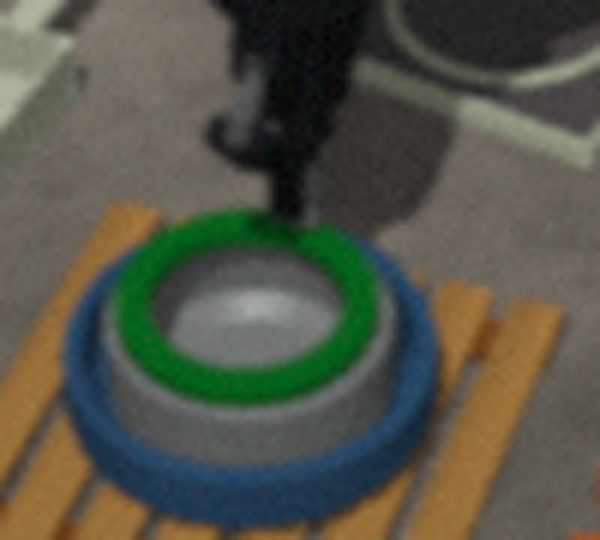

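The tips are still about 3 mm above the ring. The reading is therefore about 20 mm too deep, which also fits the 20 mm width read at the top of the knob. Continuing to touch.

Emit:
apply_moves(rows=[[0, 0, 0.004, 0, 0, 0], [0, 0, 0.008, 0, 0, 0], [0, 0, 0.008, 0, 0, 0]])

```text
clock: 14.75
tcp_pos: [0.5262, 0.0216, 0.059]
orientation: [3.142, -0.002, -0.0]
contact_force: [-0.8, -0.5, -0.5]
grip_width: -0.0002
gripper_force: 0.0
```

Emit:
apply_moves(rows=[[0, 0, 0.004, 0, 0, 0], [0, 0, 0.006, 0, 0, 0], [0, 0, 0.006, 0, 0, 0]])

```text
clock: 15.12
tcp_pos: [0.5262, 0.0215, 0.0576]
orientation: [3.142, -0.002, -0.0]
contact_force: [-0.5, 0.1, 0.2]
grip_width: -0.0002
gripper_force: 0.0
```

Emit:
apply_moves(rows=[[0, 0, 0.004, 0, 0, 0], [0, 0, 0.006, 0, 0, 0], [0, 0, 0.006, 0, 0, 0]])

```text
clock: 15.5
tcp_pos: [0.5262, 0.0216, 0.0561]
orientation: [3.142, -0.002, -0.0]
contact_force: [-0.1, 0.7, 0.1]
grip_width: -0.0005
gripper_force: 0.0
```

Emit:
apply_moves(rows=[[0, 0, 0.004, 0, 0, 0], [0, 0, 0.006, 0, 0, 0], [0, 0, 0.006, 0, 0, 0]])

```text
clock: 15.88
tcp_pos: [0.5262, 0.0216, 0.0545]
orientation: [3.142, -0.002, -0.0]
contact_force: [-0.1, -0.3, 0.3]
grip_width: -0.0
gripper_force: 0.0
```

```bash
python3 - <<'E'
from h import *
s=r.grab_frame("side");o=r.get_obs();print(o["tcp_pos"],proj(s,o["tcp_pos"]))
h=cv2.cvtColor(np.array(s["pixels"]),cv2.COLOR_RGB2HSV)
g=cv2.cvtColor(np.array(s["pixels"]),cv2.COLOR_RGB2GRAY)
for y in range(215,238): print(y,g[y,308:330].tolist(),''.join('G' if 45<=a<=85 and b>90 else '.' for a,b,_ in h[y,308:330]))
E
```

```text
[0.52620196 0.02154684 0.0545778 ] [319.60664575 235.2641398 ]
215 [60, 60, 56, 36, 35, 27, 25, 17, 12, 10, 16, 14, 16, 18, 16, 28, 44, 45, 51, 46, 50, 51] ........G.............
216 [46, 48, 42, 33, 25, 26, 17, 12, 16, 14, 11, 13, 17, 14, 17, 33, 52, 53, 46, 49, 48, 49] ......................
217 [30, 31, 33, 24, 16, 15, 10, 14, 20, 15, 12, 15, 18, 14, 25, 36, 51, 49, 50, 53, 50, 51] ......................
218 [42, 31, 19, 15, 18, 14, 13, 15, 4, 14, 10, 9, 16, 16, 26, 38, 50, 50, 49, 48, 49, 49] ......................
219 [71, 56, 38, 28, 19, 14, 20, 9, 16, 12, 10, 14, 20, 32, 40, 47, 48, 48, 51, 52, 52, 52] ......................
220 [99, 87, 73, 64, 57, 51, 30, 19, 10, 15, 15, 17, 33, 58, 56, 52, 47, 48, 53, 46, 53, 52] ..........G...........
221 [108, 103, 99, 102, 95, 88, 54, 32, 16, 9, 17, 21, 36, 63, 68, 59, 49, 49, 49, 52, 51, 56] .........G............
222 [107, 108, 111, 111, 112, 102, 74, 42, 13, 16, 12, 17, 44, 71, 71, 60, 54, 46, 49, 51, 51, 55] ......................
223 [105, 105, 106, 104, 106, 102, 74, 39, 11, 14, 6, 16, 44, 71, 76, 61, 52, 56, 44, 47, 54, 52] ......
[... 941 characters left out ...]
GGG
232 [58, 61, 60, 64, 69, 64, 62, 59, 52, 56, 55, 51, 50, 48, 53, 56, 59, 62, 62, 61, 69, 63] ...........GGGGGGGGGGG
233 [69, 68, 71, 80, 81, 75, 72, 68, 61, 60, 58, 57, 59, 56, 52, 50, 52, 59, 64, 61, 63, 61] ..............GGGGGGGG
234 [80, 81, 87, 87, 91, 91, 81, 77, 70, 72, 68, 63, 60, 63, 59, 58, 52, 55, 56, 62, 65, 61] ...............GGGGGGG
235 [90, 88, 90, 93, 90, 92, 88, 89, 87, 81, 74, 72, 74, 76, 68, 63, 57, 49, 52, 61, 64, 59] ................GGGGGG
236 [90, 87, 84, 88, 90, 88, 91, 93, 88, 87, 85, 87, 82, 88, 84, 77, 67, 56, 56, 60, 60, 64] .................GGGGG
237 [92, 94, 99, 97, 99, 101, 95, 95, 95, 92, 91, 90, 88, 90, 84, 85, 75, 60, 54, 53, 66, 63] ..................GGGG
```

Emit:
apply_moves(rows=[[0, 0, 0.004, 0, 0, 0], [0, 0, 0.006, 0, 0, 0], [0, 0, 0.006, 0, 0, 0]])

```text
clock: 16.3
tcp_pos: [0.5264, 0.0215, 0.0543]
orientation: [3.141, -0.002, 0.001]
contact_force: [-4.6, -1.7, 12.8]
grip_width: -0.0002
gripper_force: 6.7
```

Emit:
apply_moves(rows=[[0, 0, 0.004, 0, 0, 0], [0, 0, 0.006, 0, 0, 0], [0, 0, 0.006, 0, 0, 0]])

```text
clock: 16.68
tcp_pos: [0.5266, 0.0211, 0.0542]
orientation: [3.14, -0.003, 0.001]
contact_force: [-9.7, -1.8, 27.7]
grip_width: -0.0001
gripper_force: 13.9
```

```bash
python3 - <<'E'
from h import *
s=r.grab_frame("side");o=r.get_obs();print(o["tcp_pos"],o["contact_force"],o["moment"],o["tau"])
g=cv2.cvtColor(np.array(s["pixels"]),cv2.COLOR_RGB2GRAY)
for y in range(222,233): print(y,g[y,308:330].tolist())
E
```

```text
[0.52651983 0.02118626 0.05418357] [-9.33000716 -1.52803743 28.21684897] [-0.46170948  2.12656373 -0.02736691] [-8.72807465e-01 -3.67223525e+01 -2.47457430e+00 -1.79707789e+01
  3.14772818e-01 -3.03505830e+00 -4.71280146e-03]
222 [109, 106, 109, 111, 111, 101, 68, 32, 18, 11, 8, 13, 40, 61, 67, 55, 50, 52, 47, 52, 55, 53]
223 [103, 108, 105, 106, 109, 96, 78, 36, 10, 18, 13, 18, 39, 62, 69, 58, 50, 52, 51, 55, 52, 50]
224 [92, 91, 88, 90, 85, 79, 57, 30, 16, 4, 12, 19, 39, 63, 69, 59, 51, 53, 50, 51, 52, 52]
225 [77, 75, 72, 70, 64, 53, 35, 23, 16, 19, 10, 16, 29, 51, 62, 57, 50, 51, 53, 54, 58, 55]
226 [64, 62, 58, 51, 36, 37, 29, 26, 18, 12, 17, 18, 33, 55, 63, 57, 50, 53, 52, 58, 54, 59]
227 [64, 61, 53, 43, 31, 36, 32, 30, 25, 16, 12, 23, 42, 65, 71, 58, 54, 58, 55, 53, 57, 52]
228 [59, 58, 45, 39, 30, 31, 33, 30, 34, 33, 23, 32, 52, 73, 73, 64, 63, 65, 64, 61, 60, 55]
229 [55, 52, 47, 38, 33, 34, 33, 38, 36, 31, 35, 42, 54, 70, 72, 66, 64, 63, 63, 67, 63, 58]
230 [55, 51, 50, 49, 39, 44, 43, 38, 41, 39, 37, 39, 51, 64, 74, 62, 64, 63, 62, 63, 67, 62]
231 [59, 59, 60, 61, 59, 55, 52, 49, 51, 49, 46, 41, 43, 46, 62, 57, 59, 61, 63, 60, 65, 63]
232 [64, 64, 58, 66, 69, 67, 62, 60, 56, 55, 51, 54, 51, 52, 50, 60, 57, 59, 64, 66, 64, 61]
```

Contact comes at a reading of 0.0543 with the tips on the ring top (z 0.080), so true tip z ≈ reading + 0.0255. Back up, open, and grip the ring.

Emit:
apply_moves(rows=[[0, 0, -0.04, 0, 0, 0], [0, 0, -0.08, 0, 0, 0], [0, 0, -0.1, 0, 0, 0], [0, 0, -0.1, 0, 0, 0], [0, 0, -0.1, 0, 0, 0]], claw=0.45)

```text
clock: 17.35
tcp_pos: [0.526, 0.0215, 0.0763]
orientation: [3.142, -0.002, -0.001]
contact_force: [0.1, 0.7, -0.8]
grip_width: 0.0382
gripper_force: 0.0
```

Emit:
apply_moves(rows=[[0.004, 0.004, 0.04, 0, 0, 0], [0.004, 0.004, 0.08, 0, 0, 0], [0.004, 0.004, 0.11, 0, 0, 0], [0.004, 0.004, 0.12, 0, 0, 0], [0.004, 0.004, 0.12, 0, 0, 0]])

```text
clock: 17.98
tcp_pos: [0.5271, 0.0206, 0.0464]
orientation: [-3.142, 0.002, 0.001]
contact_force: [-0.5, 0.1, 0.6]
grip_width: 0.0387
gripper_force: 0.0
```

Emit:
apply_moves(rows=[[0, 0, 0, 0, 0, 0], [0, 0, 0, 0, 0, 0], [0, 0, 0, 0, 0, 0], [0, 0, 0, 0, 0, 0]], claw=0, newtons=60)

```text
clock: 18.48
tcp_pos: [0.5277, 0.0206, 0.0471]
orientation: [3.142, -0.002, 0.002]
contact_force: [-1.0, -0.6, 6.2]
grip_width: 0.0132
gripper_force: 56.1
```

Emit:
apply_moves(rows=[[0, 0, -0.04, 0, 0, 0], [0, 0, -0.1, 0, 0, 0], [0, 0, -0.2, 0, 0, 0], [0, 0, -0.3, 0, 0, 0], [0, 0, -0.3, 0, 0, 0]])

```text
clock: 19.1
tcp_pos: [0.5289, 0.0208, 0.1241]
orientation: [-3.141, 0.002, -0.007]
contact_force: [0.7, 0.1, -1.0]
grip_width: 0.0133
gripper_force: 55.9
```

Emit:
apply_moves(rows=[[-0.03, -0.16, 0, 0, 0, 0], [-0.06, -0.35, 0, 0, 0, 0], [-0.1, -0.55, 0, 0, 0, 0], [-0.14, -0.75, 0, 0, 0, 0], [-0.18, -0.94, 0, 0, 0, 0]])

```text
clock: 19.73
tcp_pos: [0.4816, 0.2569, 0.121]
orientation: [3.141, -0.002, -0.001]
contact_force: [0.3, 0.4, -1.2]
grip_width: 0.0132
gripper_force: 55.9
```

Emit:
apply_moves(rows=[[0, -0.1, 0.1, 0, 0, 0], [0, -0.1, 0.1, 0, 0, 0], [0, -0.1, 0.1, 0, 0, 0]])

```text
clock: 20.1
tcp_pos: [0.4825, 0.2793, 0.0963]
orientation: [3.14, -0.003, -0.001]
contact_force: [0.1, -0.5, -1.3]
grip_width: 0.013
gripper_force: 56.0
```

```bash
python3 - <<'E'
from h import *
np.set_printoptions(precision=3,suppress=True)
f=r.grab_frame("top");s=r.grab_frame("side");o=r.get_obs();print(o["clock"],o["tcp_pos"],o["orientation"],o["contact_force"],o["grip_width"],o["joints"][6])
z=o["tcp_pos"][2]+.033
for n,F,bx in(("top",f,(170,130,280,270)),("side",s,(200,200,400,399))):
    L=blob(F,(45,90,40),(85,255,255),bx); print(n,L,z,atz(F,L[0],z))
a=cv2.resize(np.array(s["pixels"])[220:400,200:400,::-1],None,fx=2.2,fy=2.2,interpolation=cv2.INTER_CUBIC)
c=cv2.resize(np.array(f["pixels"])[150:250,170:270,::-1],None,fx=3.5,fy=3.5,interpolation=cv2.INTER_CUBIC)
d=np.zeros((400,800,3),np.uint8);d[:396,:440]=a;d[:350,450:]=c;cv2.imwrite("pics/crop9.png",d)
E
```

```text
20.2 [0.483 0.279 0.097] [ 3.141 -0.005  0.001] [ 0.264 -0.25  -0.683] 0.01313817191231342 -2.4340618701986356Traceback (most recent call last):
  File "<stdin>", line 6, in <module>
TypeError: 'NoneType' object is not subscriptable
```

```bash
python3 - <<'E'
from h import *
np.set_printoptions(precision=3,suppress=True)
f=r.grab_frame("top");s=r.grab_frame("side");o=r.get_obs()
z=o["tcp_pos"][2]+.033
L=blob(s,(45,90,40),(85,255,255),(200,200,400,399)); print(L,z,L and atz(s,L[0],z))
a=cv2.resize(np.array(s["pixels"])[200:400,200:400,::-1],None,fx=2,fy=2,interpolation=cv2.INTER_CUBIC)
c=cv2.resize(np.array(f["pixels"])[150:250,170:270,::-1],None,fx=3.5,fy=3.5,interpolation=cv2.INTER_CUBIC)
d=np.zeros((400,800,3),np.uint8);d[:400,:400]=a;d[:350,450:]=c;cv2.imwrite("pics/crop9.png",d)
E
```

```text
(array([280.925, 312.457]), (np.int64(254), np.int64(291), np.int64(308), np.int64(335)), 923) 0.13013895403409026 [0.483 0.33  0.13 ]
```

View pics/crop9.png

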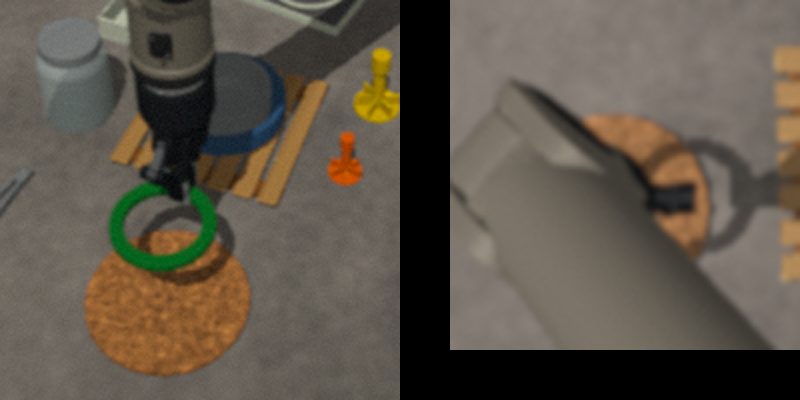

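The ring is held level and its centre is about over the mat. Lowering.

Emit:
apply_moves(rows=[[0, -0.028, 0.12, 0, 0, 0], [0, -0.028, 0.24, 0, 0, 0], [0, -0.028, 0.33, 0, 0, 0], [0, -0.028, 0.38, 0, 0, 0], [0, -0.028, 0.4, 0, 0, 0]])

```text
clock: 20.92
tcp_pos: [0.4828, 0.2873, -0.0036]
orientation: [3.141, -0.003, -0.0]
contact_force: [0.0, -0.2, -0.4]
grip_width: 0.013
gripper_force: 55.9
```

Emit:
apply_moves(rows=[[0, 0, 0.006, 0, 0, 0], [0, 0, 0.012, 0, 0, 0], [0, 0, 0.018, 0, 0, 0], [0, 0, 0.022, 0, 0, 0]])

```text
clock: 21.42
tcp_pos: [0.4827, 0.2877, -0.0087]
orientation: [-3.141, 0.002, -0.001]
contact_force: [1.2, 0.4, -0.6]
grip_width: 0.0132
gripper_force: 55.9
```

Emit:
apply_moves(rows=[[0, 0, 0.005, 0, 0, 0], [0, 0, 0.01, 0, 0, 0], [0, 0, 0.015, 0, 0, 0], [0, 0, 0.018, 0, 0, 0]])

```text
clock: 21.92
tcp_pos: [0.4825, 0.2876, -0.0135]
orientation: [3.142, -0.002, -0.0]
contact_force: [-0.1, -1.4, -0.7]
grip_width: 0.0132
gripper_force: 55.9
```

Emit:
apply_moves(rows=[[0, 0, 0.004, 0, 0, 0], [0, 0, 0.006, 0, 0, 0], [0, 0, 0.006, 0, 0, 0]])

```text
clock: 22.3
tcp_pos: [0.4826, 0.2876, -0.0148]
orientation: [3.142, -0.002, 0.0]
contact_force: [0.2, -0.8, 1.6]
grip_width: 0.0135
gripper_force: 56.2
```

Emit:
apply_moves(rows=[[0, 0, 0, 0, 0, 0], [0, 0, 0, 0, 0, 0], [0, 0, 0, 0, 0, 0], [0, 0, 0, 0, 0, 0]], claw=0.4)

```text
clock: 22.8
tcp_pos: [0.4826, 0.2876, -0.0149]
orientation: [-3.142, 0.002, -0.0]
contact_force: [0.4, -0.8, 0.1]
grip_width: 0.0336
gripper_force: 0.0
```

Emit:
apply_moves(rows=[[0, 0, -0.1, 0, 0, 0], [0, 0, -0.25, 0, 0, 0], [0, 0, -0.4, 0, 0, 0], [0, 0, -0.6, 0, 0, 0], [0, 0, -0.6, 0, 0, 0]])

```text
clock: 23.42
tcp_pos: [0.4849, 0.2895, 0.1392]
orientation: [-3.137, 0.002, -0.011]
contact_force: [0.9, -0.3, -0.7]
grip_width: 0.0345
gripper_force: 0.0
```

Emit:
apply_moves(rows=[[0.15, 0.25, 0, 0, 0, 0], [0.15, 0.5, 0, 0, 0, 0], [0.15, 0.75, 0, 0, 0, 0], [0.15, 1, 0, 0, 0, 0], [0.15, 1, 0, 0, 0, 0]])

```text
clock: 24.05
tcp_pos: [0.5188, 0.0315, 0.1339]
orientation: [3.139, -0.015, -0.004]
contact_force: [-0.8, 0.7, -0.1]
grip_width: 0.034
gripper_force: 0.0
```

```bash
python3 - <<'E'
from h import *
np.set_printoptions(precision=3,suppress=True)
f=r.grab_frame("top");s=r.grab_frame("side");o=r.get_obs();print(o["clock"],o["tcp_pos"],o["joints"])
for F,b1,b2 in((f,(180,175,250,245),(180,175,250,245)),(s,(230,305,340,395),(220,290,345,395))):
    L=blob(F,(45,90,40),(85,255,255),b2); print("ring",L,atz(F,L[0],.018))
    L=blob(F,(5,70,60),(20,255,255),b1); print("mat",L,atz(F,L[0],.008))
    for t in("food_bowl_mid","water_bowl_mid"):
        for d in r.outline_of(F,t)[:2]:print(t,round(d["conf"],2),d["rect"])
L=blob(f,(100,90,20),(125,255,255),(265,160,335,230));print("blue",L,L and atz(f,L[0],.052))
L=blob(s,(100,90,20),(125,255,255),(270,215,350,285));print("blue s",L,L and atz(s,L[0],.045))
E
```

```text
24.15 [0.519 0.036 0.134] [ 0.136  0.339 -0.392  1.97   0.168  0.865 -1.92 ]
ring (array([214.653, 209.94 ]), (np.int64(198), np.int64(194), np.int64(231), np.int64(226)), 396) [0.481 0.334 0.018]
mat (array([215.785, 209.895]), (np.int64(188), np.int64(182), np.int64(244), np.int64(238)), 1528) [0.482 0.333 0.008]
food_bowl_mid 0.56 [276.0, 192.5, 10.1, 15.3]
food_bowl_mid 0.37 [414.3, 161.5, 169.0, 86.6]
water_bowl_mid 0.53 [273.9, 185.5, 16.1, 27.0]
water_bowl_mid 0.41 [269.1, 119.4, 27.3, 34.0]
ring (array([283.152, 347.888]), (np.int64(259), np.int64(326), np.int64(308), np.int64(370)), 837) [0.483 0.338 0.018]
mat (array([283.228, 350.918]), (np.int64(241), np.int64(314), np.int64(325), np.int64(388)), 3002) [0.483 0.339 0.008]
food_bowl_mid 0.66 [288.9, 225.8, 49.1, 45.4]
food_bowl_mid 0.3 [242.6, 315.8, 82.5, 72.2]
water_bowl_mid 0.63 [284.0, 231.9, 62.1, 43.9]
blue (array([279.87, 201.03]), (np.int64(274), np.int64(184), np.int64(289), np.int64(215)), 96) [0.505 0.122 0.052]
blue s (array([311.719, 252.683]), (np.int64(281), np.int64(229), np.int64(342), np.int64(277)), 800) [0.525 0.078 0.045]
```

The ring lies centred on the mat to within about 2 mm. Next is the steel bowl, gripped on its +y wall.

Emit:
apply_moves(rows=[[0.03, -0.17, 0, 0, 0, 0], [0.03, -0.344, 0, 0, 0, 0], [0.03, -0.344, 0.1, 0, 0, 0], [0.03, -0.344, 0.14, 0, 0, 0], [0.03, -0.344, 0.14, 0, 0, 0]], claw=0.4)

```text
clock: 24.98
tcp_pos: [0.5266, 0.1235, 0.0994]
orientation: [3.141, -0.001, -0.003]
contact_force: [-0.7, 0.2, 0.2]
grip_width: 0.034
gripper_force: 0.0
```

```bash
python3 - <<'E'
from h import *
np.set_printoptions(precision=3,suppress=True)
f=r.grab_frame("top");s=r.grab_frame("side");o=r.get_obs();print(o["clock"],o["tcp_pos"])
a=cv2.resize(np.array(s["pixels"])[180:290,260:380,::-1],None,fx=3.6,fy=3.6,interpolation=cv2.INTER_CUBIC)
c=cv2.resize(np.array(f["pixels"])[150:240,260:340,::-1],None,fx=4,fy=4,interpolation=cv2.INTER_CUBIC)
d=np.zeros((400,800,3),np.uint8);d[:396,:432]=a;d[:360,480:]=c;cv2.imwrite("pics/crop10.png",d)
# rim circle of steel r=.060 at z=.07, overlay check in side
for t in np.arange(0,360,45): print(t,proj(s,(.527+.06*np.cos(np.radians(t)),.067+.06*np.sin(np.radians(t)),.07)))
E
```

```text
25.075 [0.528 0.123 0.101]
0 [290.258 236.46 ]
45 [289.559 249.502]
90 [302.605 258.95 ]
135 [321.789 258.633]
180 [334.954 248.75 ]
225 [334.414 235.728]
270 [321.361 227.152]
315 [303.417 227.449]
```

View pics/crop10.png

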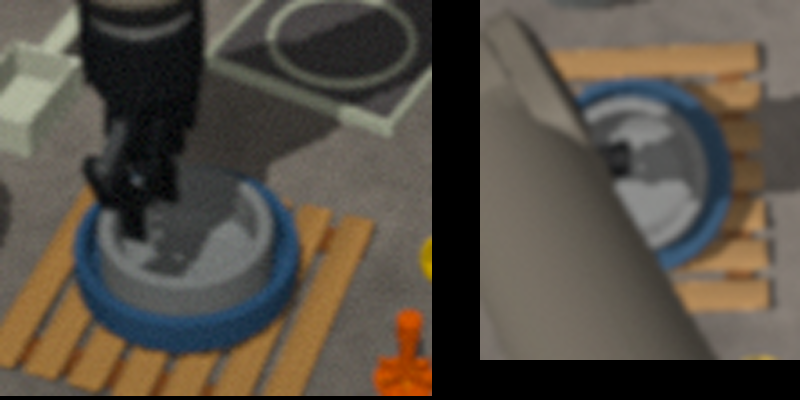

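The steel bowl is unmoved and the fingers straddle its +y wall from above. Descending and gripping.

Emit:
apply_moves(rows=[[0, 0.004, 0.08, 0, 0, 0], [0, 0.004, 0.16, 0, 0, 0], [0, 0.004, 0.22, 0, 0, 0], [0, 0.004, 0.26, 0, 0, 0], [0, 0.004, 0.275, 0, 0, 0]])

```text
clock: 25.7
tcp_pos: [0.5274, 0.1225, 0.0311]
orientation: [3.142, -0.002, -0.0]
contact_force: [0.2, 0.8, 0.7]
grip_width: 0.0346
gripper_force: 0.0
```

Emit:
apply_moves(rows=[[0, 0, 0.005, 0, 0, 0], [0, 0, 0.005, 0, 0, 0], [0, 0, 0.005, 0, 0, 0], [0, 0, 0.005, 0, 0, 0]], claw=0, newtons=80)

```text
clock: 26.2
tcp_pos: [0.5278, 0.1228, 0.0305]
orientation: [-3.141, 0.002, -0.002]
contact_force: [1.2, 1.1, 3.0]
grip_width: 0.0089
gripper_force: 75.6
```

Emit:
apply_moves(rows=[[0, 0, -0.04, 0, 0, 0], [0, 0, -0.1, 0, 0, 0], [0, 0, -0.2, 0, 0, 0], [0, 0, -0.3, 0, 0, 0], [0, 0, -0.36, 0, 0, 0]])

```text
clock: 26.82
tcp_pos: [0.5279, 0.1228, 0.1221]
orientation: [-3.141, 0.002, -0.003]
contact_force: [0.3, 0.6, -1.4]
grip_width: 0.0092
gripper_force: 75.5
```

Emit:
apply_moves(rows=[[-0.01, 0.1, 0, 0, 0, 0], [-0.02, 0.25, 0, 0, 0, 0], [-0.03, 0.42, 0, 0, 0, 0], [-0.035, 0.6, 0, 0, 0, 0], [-0.044, 0.75, 0, 0, 0, 0]])

```text
clock: 27.45
tcp_pos: [0.5156, -0.0669, 0.1204]
orientation: [3.141, -0.003, -0.0]
contact_force: [0.2, 0.1, -1.8]
grip_width: 0.0091
gripper_force: 75.5
```

Emit:
apply_moves(rows=[[0, 0.15, 0, 0, 0, 0], [0, 0.26, 0, 0, 0, 0], [0, 0.33, 0, 0, 0, 0], [0, 0.36, 0, 0, 0, 0], [0, 0.36, 0, 0, 0, 0]])

```text
clock: 28.08
tcp_pos: [0.516, -0.1544, 0.1201]
orientation: [-3.141, 0.001, 0.0]
contact_force: [0.1, -0.3, -2.6]
grip_width: 0.0095
gripper_force: 75.5
```

```bash
python3 - <<'E'
from h import *
np.set_printoptions(precision=3,suppress=True)
f=r.grab_frame("top");s=r.grab_frame("side");o=r.get_obs();print(o["clock"],o["tcp_pos"],o["orientation"],o["contact_force"],o["grip_width"])
a=cv2.resize(np.array(s["pixels"])[100:230,280:400,::-1],None,fx=3,fy=3,interpolation=cv2.INTER_CUBIC)
c=cv2.resize(np.array(f["pixels"])[150:250,350:450,::-1],None,fx=4,fy=4,interpolation=cv2.INTER_CUBIC)
d=np.zeros((400,800,3),np.uint8);d[:390,:360]=a;d[:400,380:780]=c;cv2.imwrite("pics/crop11.png",d)
for F in(f,s):
  for d in r.outline_of(F,"food_bowl_mid")[:2]:print(round(d["conf"],2),d["rect"])
c=np.array([o["tcp_pos"][0],o["tcp_pos"][1]-.055,o["tcp_pos"][2]+.04])
for F in(f,s): print([np.round(proj(F,c+.06*np.array([np.cos(t),np.sin(t),0])),1).tolist() for t in np.arange(8)*np.pi/4])
E
```

```text
28.175 [ 0.516 -0.154  0.12 ] [-3.141 -0.001  0.   ] [ 0.049  0.427 -2.25 ] 0.009205471945530695
0.91 [334.1, 142.3, 42.7, 35.0]
[[390.0, 172.4], [375.6, 178.6], [369.8, 193.3], [376.3, 207.9], [391.1, 213.8], [405.7, 207.5], [411.3, 192.8], [404.8, 178.3]]
[[333.6, 149.6], [334.0, 159.1], [346.6, 166.0], [363.9, 165.7], [375.1, 158.5], [373.6, 148.9], [361.1, 142.6], [344.8, 142.9]]
```

View pics/crop11.png

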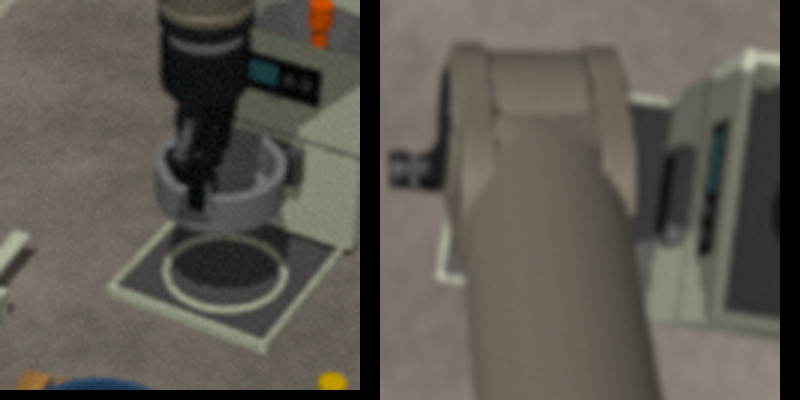

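The bowl is level and its outline matches the prediction. I shift it over the seat and lower.

Emit:
apply_moves(rows=[[0.004, 0.05, 0, 0, 0, 0], [0.004, 0.096, 0.06, 0, 0, 0], [0.004, 0.096, 0.16, 0, 0, 0], [0.004, 0.096, 0.26, 0, 0, 0], [0.004, 0.096, 0.33, 0, 0, 0]])

```text
clock: 28.9
tcp_pos: [0.5159, -0.1797, 0.0356]
orientation: [-3.141, 0.003, 0.003]
contact_force: [-0.6, -0.5, -1.5]
grip_width: 0.0092
gripper_force: 75.6
```

Emit:
apply_moves(rows=[[0, 0, 0.02, 0, 0, 0], [0, 0, 0.035, 0, 0, 0], [0, 0, 0.045, 0, 0, 0], [0, 0, 0.045, 0, 0, 0]])

```text
clock: 29.4
tcp_pos: [0.5173, -0.179, 0.0267]
orientation: [3.141, -0.002, 0.001]
contact_force: [0.2, 0.1, -1.9]
grip_width: 0.0092
gripper_force: 75.6
```

Emit:
apply_moves(rows=[[0, 0, 0.008, 0, 0, 0], [0, 0, 0.016, 0, 0, 0], [0, 0, 0.024, 0, 0, 0], [0, 0, 0.032, 0, 0, 0]])

```text
clock: 29.9
tcp_pos: [0.5169, -0.1789, 0.0182]
orientation: [-3.142, 0.002, 0.0]
contact_force: [0.4, 0.6, -2.0]
grip_width: 0.0096
gripper_force: 75.5
```

Emit:
apply_moves(rows=[[0, 0, 0.004, 0, 0, 0], [0, 0, 0.008, 0, 0, 0], [0, 0, 0.008, 0, 0, 0]])

```text
clock: 30.28
tcp_pos: [0.517, -0.1788, 0.0165]
orientation: [3.142, -0.002, 0.0]
contact_force: [-0.5, 0.6, 1.1]
grip_width: 0.0094
gripper_force: 75.8
```

Emit:
apply_moves(rows=[[0, 0, 0, 0, 0, 0], [0, 0, 0, 0, 0, 0], [0, 0, 0, 0, 0, 0], [0, 0, 0, 0, 0, 0]], claw=0.3)

```text
clock: 30.78
tcp_pos: [0.5171, -0.179, 0.0164]
orientation: [3.142, -0.002, 0.0]
contact_force: [0.0, 0.9, 0.3]
grip_width: 0.0255
gripper_force: 0.0
```

Emit:
apply_moves(rows=[[0, 0, -0.1, 0, 0, 0], [0, 0, -0.25, 0, 0, 0], [0, 0, -0.4, 0, 0, 0], [0, 0, -0.5, 0, 0, 0], [0, 0, -0.5, 0, 0, 0]])

```text
clock: 31.4
tcp_pos: [0.5184, -0.1793, 0.1434]
orientation: [3.14, -0.002, 0.006]
contact_force: [0.4, -0.3, 0.9]
grip_width: 0.0255
gripper_force: 0.0
```

Emit:
apply_moves(rows=[[0.02, -0.25, 0, 0, 0, 0], [0.04, -0.5, 0, 0, 0, 0], [0.04, -0.68, 0, 0, 0, 0], [0.04, -0.68, 0, 0, 0, 0], [0.04, -0.68, 0, 0, 0, 0]])

```text
clock: 32.02
tcp_pos: [0.5265, -0.0096, 0.1404]
orientation: [3.141, -0.002, -0.003]
contact_force: [-0.8, -0.8, 0.3]
grip_width: 0.0255
gripper_force: 0.0
```

```bash
python3 - <<'E'
from h import *
np.set_printoptions(precision=3,suppress=True)
f=r.grab_frame("top");s=r.grab_frame("side");o=r.get_obs();print(o["clock"],o["tcp_pos"],o["orientation"],o["joints"])
a=cv2.resize(np.array(s["pixels"])[140:290,260:400,::-1],None,fx=2.6,fy=2.6,interpolation=cv2.INTER_CUBIC)
c=cv2.resize(np.array(f["pixels"])[150:250,260:440,::-1],None,fx=2.3,fy=2.3,interpolation=cv2.INTER_CUBIC)
d=np.zeros((400,800,3),np.uint8);d[:390,:364]=a;d[:230,380:794]=c;cv2.imwrite("pics/crop12.png",d)
for F in(f,s):
  for d in r.outline_of(F,"food_bowl_mid")[:2]:print(round(d["conf"],2),d["rect"])
for F in(f,s): print([np.round(proj(F,np.array([.517,-.2335,.056])+.06*np.array([np.cos(t),np.sin(t),0])),1).tolist() for t in np.arange(4)*np.pi/2])
L=blob(s,(100,90,20),(125,255,255),(270,215,350,285));print("blue s",L,L and atz(s,L[0],.045))
L=blob(f,(100,90,20),(125,255,255),(265,160,335,230));print("blue",L,L and atz(f,L[0],.052))
E
```

```text
32.125 [ 0.527 -0.011  0.141] [ 3.141 -0.006 -0.002] [ 0.225  0.34  -0.391  1.951  0.166  0.883 -1.826]
0.9 [374.9, 176.2, 37.9, 38.7]
0.89 [337.2, 166.0, 40.4, 37.4]
[[393.0, 176.5], [374.4, 195.8], [394.0, 214.8], [412.7, 195.3]]
[[336.3, 174.5], [348.7, 191.1], [375.4, 183.5], [362.2, 167.6]]
blue s (array([311.52 , 251.369]), (np.int64(281), np.int64(226), np.int64(342), np.int64(277)), 2521) [0.527 0.073 0.045]
blue (array([290.076, 196.454]), (np.int64(274), np.int64(171), np.int64(308), np.int64(218)), 1049) [0.519 0.09  0.052]
```

View pics/crop12.png

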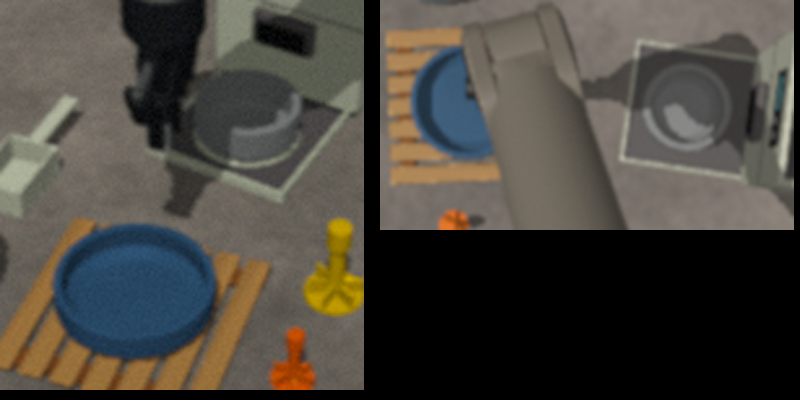

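The steel bowl is seated in its collar and the blue bowl is empty on the board. I grip the blue bowl on its -y wall.

Emit:
apply_moves(rows=[[0, -0.01, 0.12, 0, 0, 0], [0, -0.01, 0.26, 0, 0, 0], [0, -0.01, 0.38, 0, 0, 0], [0, -0.01, 0.46, 0, 0, 0], [0, -0.01, 0.5, 0, 0, 0]], claw=0.4)

```text
clock: 32.85
tcp_pos: [0.5266, -0.0074, 0.0152]
orientation: [3.141, -0.004, -0.002]
contact_force: [0.4, 0.1, -0.1]
grip_width: 0.0342
gripper_force: 0.0
```

Emit:
apply_moves(rows=[[0, 0, 0.02, 0, 0, 0], [0, 0, 0.03, 0, 0, 0], [0, 0, 0.03, 0, 0, 0]])

```text
clock: 33.22
tcp_pos: [0.5276, -0.0065, 0.0093]
orientation: [3.142, -0.002, 0.001]
contact_force: [0.2, -0.8, -0.4]
grip_width: 0.0342
gripper_force: 0.0
```

Emit:
apply_moves(rows=[[0, 0.008, 0.016, 0, 0, 0], [0, 0.008, 0.028, 0, 0, 0], [0, 0.008, 0.028, 0, 0, 0]])

```text
clock: 33.6
tcp_pos: [0.527, -0.0085, 0.0016]
orientation: [3.142, -0.002, -0.001]
contact_force: [-0.2, 0.4, 1.3]
grip_width: 0.0341
gripper_force: 0.0
```

Emit:
apply_moves(rows=[[0, 0, 0, 0, 0, 0], [0, 0, 0, 0, 0, 0], [0, 0, 0, 0, 0, 0], [0, 0, 0, 0, 0, 0]], claw=0, newtons=110)

```text
clock: 34.1
tcp_pos: [0.5281, -0.0083, 0.0023]
orientation: [-3.141, 0.002, -0.003]
contact_force: [3.0, -0.2, 4.4]
grip_width: 0.0064
gripper_force: 113.7
```

Emit:
apply_moves(rows=[[0, 0, -0.03, 0, 0, 0], [0, 0, -0.08, 0, 0, 0], [0, 0, -0.15, 0, 0, 0], [0, 0, -0.24, 0, 0, 0], [0, 0, -0.3, 0, 0, 0]])

```text
clock: 34.72
tcp_pos: [0.5275, -0.0085, 0.0786]
orientation: [3.141, -0.002, 0.002]
contact_force: [0.6, -0.3, -4.9]
grip_width: 0.007
gripper_force: 112.6
```

Emit:
apply_moves(rows=[[-0.01, -0.08, 0, 0, 0, 0], [-0.03, -0.2, 0, 0, 0, 0], [-0.05, -0.35, 0, 0, 0, 0], [-0.08, -0.5, 0, 0, 0, 0], [-0.1, -0.65, 0, 0, 0, 0]])

```text
clock: 35.35
tcp_pos: [0.5017, 0.155, 0.0773]
orientation: [3.141, -0.002, -0.0]
contact_force: [0.4, -0.3, -4.1]
grip_width: 0.0065
gripper_force: 112.7
```

Emit:
apply_moves(rows=[[-0.02, -0.13, 0, 0, 0, 0], [-0.04, -0.25, 0, 0, 0, 0], [-0.06, -0.34, 0, 0, 0, 0], [-0.07, -0.4, 0, 0, 0, 0], [-0.07, -0.41, 0, 0, 0, 0]])

```text
clock: 35.98
tcp_pos: [0.4847, 0.2574, 0.0771]
orientation: [-3.141, -0.0, 0.0]
contact_force: [0.2, -0.5, -3.6]
grip_width: 0.0066
gripper_force: 112.9
```

```bash
python3 - <<'E'
from h import *
np.set_printoptions(precision=3,suppress=True)
f=r.grab_frame("top");s=r.grab_frame("side");o=r.get_obs();p=o["tcp_pos"];print(o["clock"],p,o["orientation"],o["contact_force"],o["moment"],o["grip_width"])
a=cv2.resize(np.array(s["pixels"])[200:400,200:400,::-1],None,fx=3,fy=3,interpolation=cv2.INTER_CUBIC)
cv2.imwrite("pics/crop13.png",a)
c=np.array([p[0]-.002,p[1]+.074,p[2]+.05])
print([np.round(proj(s,c+.079*np.array([np.cos(t),np.sin(t),0])),1).tolist() for t in np.arange(8)*np.pi/4])
for d in r.outline_of(s,"water_bowl_mid")[:2]:print(round(d["conf"],2),d["rect"])
print(blob(s,(100,90,20),(125,255,255),(200,220,400,399)))
E
```

```text
36.075 [0.485 0.256 0.077] [ 3.141 -0.003 -0.   ] [ 0.902 -0.17  -3.91 ] [-0.277 -0.001  0.01 ] 0.006895658612175871
[[246.6, 302.0], [243.4, 326.3], [263.4, 344.5], [295.1, 343.9], [317.5, 325.1], [317.4, 300.8], [297.2, 285.3], [268.7, 285.8]]
0.8 [243.1, 281.7, 78.1, 73.2]
(array([281.489, 319.12 ]), (np.int64(243), np.int64(286), np.int64(320), np.int64(354)), 4149)
```

View pics/crop13.png

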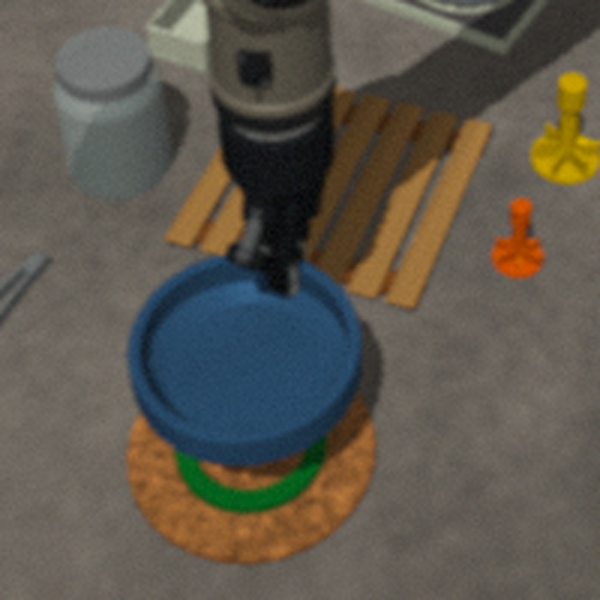

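The bowl is held about level and is the right way over the ring. Lowering gently.

Emit:
apply_moves(rows=[[0, -0.016, 0.06, 0, 0, 0], [0, -0.016, 0.12, 0, 0, 0], [0, -0.016, 0.17, 0, 0, 0], [0, -0.016, 0.21, 0, 0, 0], [0, -0.016, 0.23, 0, 0, 0]])

```text
clock: 36.75
tcp_pos: [0.4847, 0.2604, 0.0184]
orientation: [3.141, -0.002, -0.001]
contact_force: [0.6, 0.8, -3.6]
grip_width: 0.007
gripper_force: 112.7
```

Emit:
apply_moves(rows=[[0, 0, 0.005, 0, 0, 0], [0, 0, 0.01, 0, 0, 0], [0, 0, 0.015, 0, 0, 0], [0, 0, 0.02, 0, 0, 0]])

```text
clock: 37.25
tcp_pos: [0.4852, 0.2607, 0.0146]
orientation: [-3.141, 0.002, -0.001]
contact_force: [-0.6, -0.3, -3.9]
grip_width: 0.007
gripper_force: 112.7
```

Emit:
apply_moves(rows=[[0, 0, 0.004, 0, 0, 0], [0, 0, 0.008, 0, 0, 0], [0, 0, 0.012, 0, 0, 0]])

```text
clock: 37.62
tcp_pos: [0.485, 0.2606, 0.0113]
orientation: [3.142, -0.002, 0.0]
contact_force: [-0.3, 0.4, -4.3]
grip_width: 0.007
gripper_force: 112.7
```

Emit:
apply_moves(rows=[[0, 0, 0.003, 0, 0, 0], [0, 0, 0.006, 0, 0, 0], [0, 0, 0.008, 0, 0, 0], [0, 0, 0.008, 0, 0, 0]])

```text
clock: 38.12
tcp_pos: [0.4852, 0.2605, 0.0095]
orientation: [3.141, -0.002, 0.0]
contact_force: [-0.6, -2.1, -0.6]
grip_width: 0.0065
gripper_force: 113.0
```

Emit:
apply_moves(rows=[[0, 0, 0.002, 0, 0, 0], [0, 0, 0.004, 0, 0, 0], [0, 0, 0.004, 0, 0, 0]])

```text
clock: 38.5
tcp_pos: [0.4853, 0.2604, 0.0086]
orientation: [3.141, -0.003, 0.001]
contact_force: [-0.7, -4.7, 4.1]
grip_width: 0.0068
gripper_force: 113.6
```

Contact comes at the expected height. Release, retreat and check.

Emit:
apply_moves(rows=[[0, 0, 0, 0, 0, 0], [0, 0, 0, 0, 0, 0], [0, 0, 0, 0, 0, 0], [0, 0, 0, 0, 0, 0]], claw=0.3)

```text
clock: 39.0
tcp_pos: [0.485, 0.2609, 0.0083]
orientation: [-3.141, 0.002, -0.0]
contact_force: [0.3, -0.1, 0.2]
grip_width: 0.0256
gripper_force: 0.0
```

Emit:
apply_moves(rows=[[0, 0, -0.08, 0, 0, 0], [0, 0, -0.2, 0, 0, 0], [0, 0, -0.4, 0, 0, 0], [0, 0, -0.6, 0, 0, 0], [0, 0, -0.6, 0, 0, 0]])

```text
clock: 39.62
tcp_pos: [0.4874, 0.2625, 0.1625]
orientation: [-3.138, 0.002, -0.011]
contact_force: [0.2, 0.2, -0.1]
grip_width: 0.0257
gripper_force: 0.0
```

Emit:
apply_moves(rows=[[0.04, 0.25, 0, 0, 0, 0], [0.04, 0.5, 0, 0, 0, 0], [0.04, 0.75, 0, 0, 0, 0], [0.04, 1, 0, 0, 0, 0], [0.04, 1, 0, 0, 0, 0]])

```text
clock: 40.25
tcp_pos: [0.4936, 0.0045, 0.1571]
orientation: [3.139, -0.017, -0.004]
contact_force: [0.7, 0.2, 0.3]
grip_width: 0.0256
gripper_force: 0.0
```

```bash
python3 - <<'E'
from h import *
np.set_printoptions(precision=3,suppress=True)
f=r.grab_frame("top");s=r.grab_frame("side");o=r.get_obs();print(o["clock"],o["tcp_pos"])
for F,bx in((f,(175,170,260,250)),(s,(210,270,350,395))):
    L=blob(F,(100,90,20),(125,255,255),bx);print("blue",L,atz(F,L[0],.058))
    print([np.round(proj(F,np.array([.482,.334,.058])+.079*np.array([np.cos(t),np.sin(t),0])),1).tolist() for t in np.arange(8)*np.pi/4])
    for t in("food_bowl_mid","rotor_mid","ring_mid"):
        for d in r.outline_of(F,t)[:3]:print(t,round(d["conf"],2),d["rect"])
w=blob(f,(0,150,70),(16,255,255),(435,175,490,235));print(w)
save(s,"side_end.png")
E
```

```text
40.35 [0.494 0.01  0.158]
blue (array([212.107, 209.652]), (np.int64(187), np.int64(186), np.int64(237), np.int64(233)), 1934) [0.48  0.332 0.058]
[[211.6, 183.8], [193.5, 191.4], [185.8, 209.4], [193.0, 227.4], [211.1, 234.7], [229.2, 226.9], [236.8, 208.8], [229.5, 191.0]]
food_bowl_mid 0.83 [374.8, 177.0, 38.9, 36.7]
food_bowl_mid 0.74 [214.2, 183.3, 30.5, 52.0]
rotor_mid 0.9 [448.1, 192.9, 28.0, 20.4]
rotor_mid 0.46 [417.9, 161.8, 161.9, 86.7]
rotor_mid 0.41 [286.8, 240.7, 15.7, 11.1]
ring_mid 0.46 [221.3, 185.4, 21.2, 51.2]
blue (array([282.82 , 339.736]), (np.int64(246), np.int64(306), np.int64(319), np.int64(374)), 4074) [0.478 0.344 0.058]
[[249.6, 324.2], [246.8, 348.5], [266.1, 366.6], [296.5, 366.1], [317.9, 347.3], [317.8, 323.0], [298.3, 307.4], [270.9, 307.9]]
food_bowl_mid 0.86 [341.4, 166.2, 35.2, 39.2]
rotor_mid 0.78 [363.4, 263.7, 16.1, 31.2]
rotor_mid 0.75 [377.4, 222.4, 21.4, 39.0]
rotor_mid 0.54 [386.3, 99.7, 3.3, 14.4]
(array([461.726, 202.764]), (np.int64(450), np.int64(192), np.int64(475), np.int64(214)), 434)
```

View pics/side_end.png

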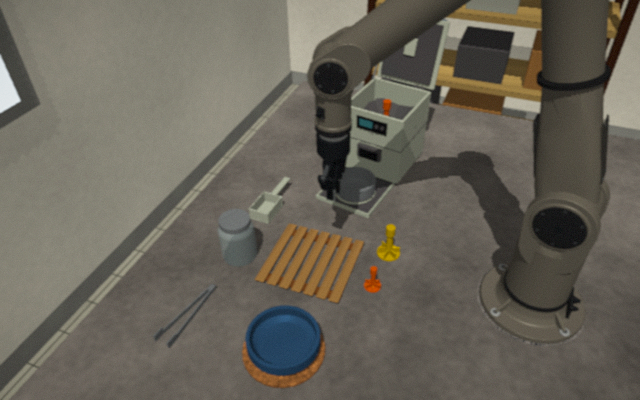

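The final view shows the blue bowl level and centred on the mat at about (283,340), the steel bowl in the tray and the rotor upright in the hopper. The bystanders have not moved.

```bash
python3 -c "
from bench import r
print(r.hand_in())"
```

```text
the job is handed in; nothing more can be done
None
```

I handed the job in at about 40 s of the 147 s allowed, with all four parts placed, the gripper clear and the jar, scoop and tong untouched; the hand-in call gave no verdict, but by the camera measurements every part is within its tolerance.

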